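# Test a spare breaker on the garage test board

### The job

Test the spare two-pole breaker (white with a blue toggle) that stands on end on the red cabinet's lid: fit it face up on the rail in the gap between the two grey breakers of the test board, fully home and the same way round as they are (orange-marked end away from the robot). Then, with the breaker in place, press the green test button fully down, hold it there for about a second and let go. Leave the breaker on the rail and everything else on the lid and the counter where it is.

Things in the scene. Friction and masses are not known exactly. Their poses are not given: they have to be found in the camera images.
- breaker_mid (a point): Middle of the spare two-pole rail breaker: white, blue toggle, about 0.24 kg, loose, standing firmly on its load end at the start. Axes: +z from load end to orange line end (up at the start), -x the way its face looks, +x the back, y across its width. 85 mm long (z +-42.5), 36 wide (y +-18), 76 deep (x +-38), stepped in profile: block, nose and back feet. Can be gripped across its 36 mm width.
- breaker_nose (a point): Middle of the spare's nose, 25 mm from breaker_mid towards the face; same axes. Nose: 45 mm long (z +-22.5), full width, 26 mm high, on the 85 mm long block (44 mm deep), so a 20 mm shoulder is left at either end and fingers can grip the nose across its 45 mm from the face side. The blue toggle stands out about 13 mm beyond the nose, near z = -5 mm.
- breaker_back (a point): Middle of the spare's back, 38 mm from breaker_mid along +x; same axes. Two feet, 6 mm high and 22.5 mm long, at the two ends of the back, leave a slot between them 40 mm long (along z) and 6 mm deep, into which the rail goes. It lies firmly face up on these feet.
- breaker_line (a point): Middle of the orange-marked line end of the spare, 42.5 mm from breaker_mid along +z; same axes.
- bay (a point): Middle of the gap on the test board, on the rail's top face, 25.5 mm above the counter. Axes: z up, x to the board's far edge (where the fitted breakers' orange ends point), y along the rail (35 mm wide in x, 7.5 high). Gap 42 mm wide (y +-21). Fully home, the spare has its breaker_mid 32 mm straight above this point, line end to +x, with 2.5 mm play each way in x and 3 mm in y.
- fitted_left_top (a point): Top of the nose (without toggle) of the fitted grey breaker on the gap's +y side, 36 mm wide in y, same stepped profile as the spare, fixed face up at its home height; 95.5 mm above the counter, toggle 13 mm higher, shoulders 26 mm lower. Axes of the board.
- fitted_right_top (a point): The same for the fitted grey earth-leakage unit on the gap's -y side, 54 mm wide in y. Because of these two neighbours the spare's sides cannot be gripped in the gap, but the shoulders at its ends are free for fingers.
- board_mid (a point): Middle of the test board's plywood base, its top face 18 mm above the counter, 200 mm along x by 270 mm along y. A strip of terminals along the far (+x) edge reaches 34 mm above the counter. Fixed.
- test_button_top (a point): Centre of the top of the green spring push button, round, 30 mm across, on a grey and yellow push-button station (62 mm by 70 mm, top 63 mm above the counter); its top is 86 mm above the counter at rest and it is pressed straight down. Orientation: axes of the board. It moves with the button. An amber pilot lamp, its top 63 mm above the counter, stands 71 mm from it in the board's +x direction.
- test_button (a joint): How far the test button is pressed, in m: 0 at rest, 0.007 fully down. Springy: it starts to move at about 2 N and is fully down at 7 N; it comes back by itself.
- lid_mid (a point): Middle of the flat top (lid) of the red metal drawer cabinet, 180 mm above the counter. Lid 240 mm along x by 320 mm along y; +x points to the cabinet's back. The top drawer stands open 20 to 45 mm beyond the front, with a bar handle 35 mm further out at about 150 mm height.
- bulb_mid (a point): Middle of the white dome bulb, a bystander standing on its cap on the lid: 112 mm high, 60 mm across.
- torch_mid (a point): Middle of the silver aluminium torch, a bystander standing on its head on the lid: 156 mm high, 43 mm across at the foot, 28 mm above.
- bulb_gripper_mid (a point): Middle of the blue-grey hard silicone bulb gripper, a bystander cup on the lid: 66 mm high, 55 mm across.
- mug_mid (a point): Middle of a blue mug on the counter, a bystander: 95 mm high, 80 mm across, handle at its +y side.
- tape_mid (a point): Middle of a red roll of tape lying on the counter, a bystander: 66 mm across, 19 mm high.
- screwdriver_grip (a point): Handle of a yellow screwdriver lying across the counter in front of the robot, a bystander: 190 mm long along its x.
- jar_mid (a point): Middle of a glass jar on the counter, a bystander: 75 mm high, 62 mm across.
There are look-alikes about, which are no part of the job. Leave any brown look-alike of the part that bears breaker_mid alone.

How it is judged:
By the outcome, as a careful person would: the job done as asked, in the order asked, and still so for the second after the job is handed in, with the robot touching nothing.
It also fails if it takes over 67 s, if anything falls off the work surface, if the arm or the gripper's body presses on something with over 40 N, if the wrist force passes 120 N, or if a joint passes its speed limit or range.

### The arm

A 6-joint arm with a two-finger parallel gripper is mounted at the origin on the work surface. World frame = base frame: x ahead of the robot, y to its left, z up, the work surface at z = 0. Lengths are in mm, angles in rad, forces in N, time in s.
With the tool pointing down it reaches from about 350 to 775 mm from the base axis. Payload 7.3 kg.
Tool frame: the origin (TCP) lies midway between the tips of the shut fingers; the grasp point (between the pads) lies 19 mm behind it; x points along the fingers, y is the direction in which the jaws open and shut, and the axes are right-handed (so a half turn about x gives the same grasp; the last joint's range is limited). The gripper opens to 92 mm and grips with 3 to 60 N. Pads are 19 mm wide; open, the fingers measure 130 mm over their backs; the gripper's body (75 mm by 190 mm) begins 47 mm behind the grasp point.
Start: joints at [0.995, 0.342, 1.524, -0, 1.275, -0.146], TCP at [218.752, 477.28, 187.541] pointing down, gripper open.
Joint ranges: [-2.53, 2.53], [-0.77, 2.02], [0.04, 2.7], [-1, 4.14], [0.28, 2.66], [-3.11, 3.11]. Speed limits (rad/s): [2.57, 2.57, 3.14, 3.14, 3.14, 3.14].

### API

Orientations are given as [roll, pitch, yaw] about the fixed x, y, z axes, in that order (R = Rz(yaw) Ry(pitch) Rx(roll)).
In Python, from plant import bot gives the robot as it stands. The module is installed in compiled form; this text tells all that it offers.
- The arm moves only by the shell command python3 -m handwheel 'ROWS' [OPENING]. ROWS is JSON, a list that holds one entry, the list of rows, each a list of 4 numbers: the shift along the tool's x, y, z in cm, then the turn about the tool's x in rad. A call has 1 to 8 rows; each row shifts and turns the commanded pose from where the row before left it, along the tool's axes as they then stand; what a row does not reach is not made up. A row lasts 1/12 s, in which the tool goes at most 41.7 mm and 7.16 degrees, less where a joint would pass 70% of its speed; a pose out of reach is approached as far as the arm can. A call is refused whole if a number of a shift passes 4.17 or a number of a turn 0.125, either way. A call with a gripper value outside its range is refused whole. OPENING is the opening, from 0 (shut) to 1 (fully open), set as the call begins (- or left out, the last holds). The fingers move at their own pace and stop on an object; the grip force is fixed at half the most. Time passes only in rows, so rows that do not move let the fingers close. It gives the time, the measured TCP pose, the force and the opening at its end, in the units of the state.
- bot.get_obs(): the state, without advancing time (a new reading comes with each control period).
- bot.capture(name): name is "scene" or "side" or "wrist"; returns (picture, depth): 400x640x3 uint8, red, green, blue; 400x640 float32, mm along the optical axis (not along the pixel's ray), 0 where there is no reading.
- bot.camera_model(name): a dict with "fx", "fy", "cx", "cy" (pixels), "position" and "rotation" of the camera in the world. Camera axes: x right, y down, z forward; pixel columns grow to the right and rows downward; lengths in mm; the calibration is good to about 2 mm. A picture is of the moment at which its call begins: read the wrist's pose just before it. camera_model takes no time and is no camera call; for the wrist camera it gives the pose at the moment of the call.
- bot.close_job(): hands the job in, once; it reports no verdict.
Trained networks look in the newest picture that a camera, given by its name, has taken for a name from the list of things; names that differ only in an ending like _2 or _b are one class to them, and where a whole thing is asked for, a point or a joint stands for the part that bears it (a point fixed in the world has none). Each returns a list of dicts, best first, with "conf" (0 to 1); they miss things now and then, are a little off and sometimes report something else, mostly with a low value. They report only what shows in the picture. A call takes as long as a camera call. They do not tell look-alikes from the thing itself.
- bot.find_in(camera, label): "bbox" ([left, top, width, height] in pixels, round what is visible of it).
- bot.spot_point(camera, label): "point" ([column, row] in pixels: a listed point, or the origin of a listed thing).
The state is a dict: "time": time; "joint_positions": joint angles; "dq": joint speeds; "tau": joint torques, N m; "tool_pos": TCP position; "tcp_rot": TCP orientation; "contact_force": force on the tool from outside, world axes, zero at the start; "moment": the same for the moment, N m; "grip_width": finger opening in mm.
Only numpy, scipy, OpenCV 4.12 (cv2) and the standard library are available. Lean on these libraries where they do the work, as an engineer would, in place of code of your own. Each camera call takes 0.05 s, during which the arm holds its last target.

## Working session

There is one attempt and no reset: what is moved stays moved. The work goes in short steps, Python scripts to look and compute and a shell command to move; the robot and the scene stay as the last step left them, time stands still between calls to the robot, and variables do not carry over. Pictures are saved under pics/ and viewed, and the job is handed in when it is done.

```bash
mkdir -p pics; cat > h.py <<'E'
import numpy as np, cv2
from plant import bot
from scipy.spatial.transform import Rotation as Rn
def Rot(m):
    r=np.array(m['rotation'],float)
    return r if r.shape==(3,3) else (Rn.from_euler('xyz',r).as_matrix() if r.size==3 else None)
def world(m,u,v,d):
    p=np.array([(u-m['cx'])/m['fx']*d,(v-m['cy'])/m['fy']*d,d])
    return Rot(m)@p+np.array(m['position'])
def at_z(m,u,v,z):
    p=np.array([(u-m['cx'])/m['fx'],(v-m['cy'])/m['fy'],1.]); r=Rot(m)@p; c=np.array(m['position'])
    return c+r*(z-c[2])/r[2]
def proj(m,p):
    q=Rot(m).T@(np.array(p)-np.array(m['position'])); return q[0]/q[2]*m['fx']+m['cx'],q[1]/q[2]*m['fy']+m['cy']
def save(n,p): cv2.imwrite('pics/'+n+'.png',p[:,:,::-1])
E
python3 - <<'E'
from h import *
o=bot.get_obs(); print(o)
for c in ['scene','side']:
    m=bot.camera_model(c); print(c,m)
    p,d=bot.capture(c); save(c+'0',p); np.savez('%s0.npz'%c,p=p,d=d)
E
```

```text
{'time': 0.0, 'joint_positions': array([ 9.94984491e-01,  3.42688189e-01,  1.52502341e+00,  3.32840295e-05,
        1.27543674e+00, -1.45997923e-01]), 'dq': array([ 0.00135511,  0.0006822 , -0.00107225, -0.00074883, -0.00043281,
        0.00080025]), 'tau': array([ 4.35839211e-04, -4.31261909e+01, -2.44210517e+01,  7.17068324e-02,
        5.62585273e-02, -1.53894198e-04]), 'tool_pos': array([218.47177255, 476.85419427, 186.86072407]), 'tcp_rot': array([-1.73725026,  1.56924031, -2.16707389]), 'contact_force': array([-0.24867028,  0.49440692,  0.43794755]), 'moment': array([0.0121818 , 0.00449562, 0.0085964 ]), 'grip_width': 91.71029141208032}
scene {'fx': 369.56822014943936, 'fy': 369.56822014943936, 'cx': 320.93223509254614, 'cy': 203.18259956916546, 'position': array([ 948.56784056, -556.11059542, 1044.36426019]), 'rotation': array([-2.49431964, -0.00517788,  0.69785317])}
side {'fx': 402.89267514669956, 'fy': 402.89267514669956, 'cx': 321.0659242761458, 'cy': 209.49898674307326, 'position': array([ -48.00140443, -884.93691135, 1108.92330372]), 'rotation': array([-2.31276082, -0.02136744, -0.58770114])}
```

View pics/scene0.png

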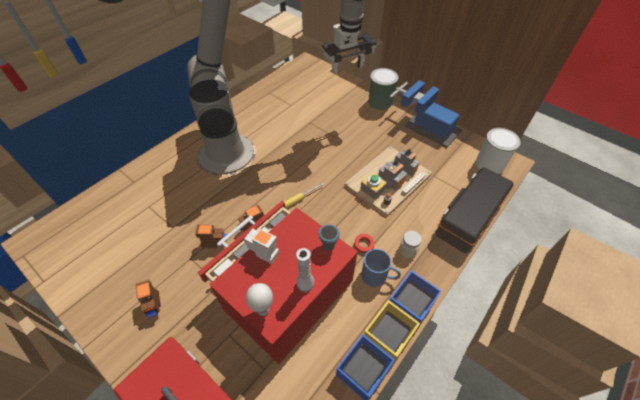

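View pics/side0.png

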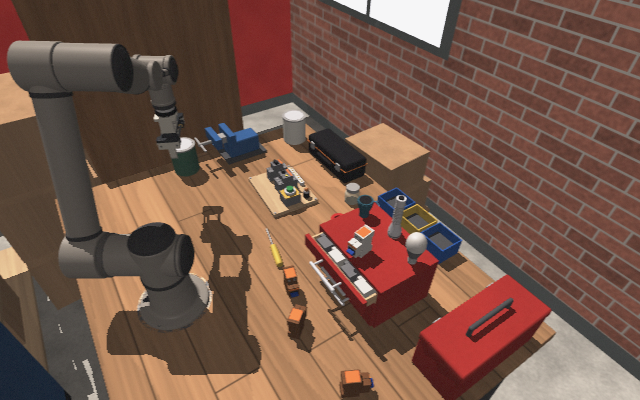

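The candidates in the scene view are the white breaker on the red lid at (263,243) and three brown look-alikes on the counter at (208,234), (252,216) and (147,298). By its white colour and its place on the lid, the one at (263,243) is the spare. Next I'll check it in a close crop and locate everything.

```bash
python3 - <<'E'
from h import *
a=np.load('scene0.npz'); b=np.load('side0.npz')
c1=cv2.resize(a['p'][205:285,215:315],(800//2*1,320),interpolation=cv2.INTER_CUBIC)
c2=cv2.resize(b['p'][205:285,315:415],(400,320),interpolation=cv2.INTER_CUBIC)
c3=cv2.resize(a['p'][140:220,340:440],(400,320),interpolation=cv2.INTER_CUBIC)[:280]
c4=cv2.resize(b['p'][150:230,240:340],(400,320),interpolation=cv2.INTER_CUBIC)[:280]
save('crop0',np.vstack([np.hstack([c1,c2]),np.hstack([c3,c4])]))
L=['breaker_mid','breaker_line','breaker_nose','breaker_back','bay','fitted_left_top','fitted_right_top','board_mid','test_button_top','lid_mid','torch_mid','bulb_mid','bulb_gripper_mid','mug_mid','screwdriver_grip']
D={'scene':a['d'],'side':b['d']}
for l in L:
    for c in D:
        m=bot.camera_model(c)
        for r in bot.spot_point(c,l)[:2]:
            u,v=r['point']; d=D[c][int(round(v)),int(round(u))]
            print(l,c,round(r['conf'],2),np.round([u,v],1),np.round(world(m,u,v,d),0) if d>0 else None)
print(bot.get_obs()['time'])
E
```

```text
breaker_mid scene 0.93 [149.4 299.9] [ 328. -549.   62.]
breaker_mid scene 0.75 [252.3 222.9] [ 412. -220.  150.]
breaker_mid side 0.95 [357.2 385.2] [ 304. -565.   72.]
breaker_mid side 0.88 [293.9 282.4] [ 337. -191.   66.]
breaker_line scene 0.93 [144.4 291.5] [ 310. -544.   83.]
breaker_line scene 0.66 [250.1 208.5] [ 323. -159.   80.]
breaker_line side 0.91 [287.5 275.3] [ 328. -166.   82.]
breaker_line side 0.87 [297.9 312.4] [ 283. -305.   87.]
breaker_nose scene 0.94 [215.4 236.3] [ 307. -295.   61.]
breaker_nose scene 0.73 [251.  240.7] [ 504. -294.  244.]
breaker_nose side 0.9 [301.3 312.6] [ 292. -309.   84.]
breaker_nose side 0.89 [362.3 385. ] [ 316. -571.   69.]
breaker_back scene 0.83 [197.5 236.9] [ 268. -333.   64.]
breaker_back scene 0.78 [273.  249.4] [ 550. -266.  215.]
breaker_back side 0.97 [340.5 383.1] [ 286. -521.   23.]
breaker_back side 0.91 [290.5 328.2] [ 254. -309.   35.]
bay scene 0.75 [411.4 152.9] [593. 383.  93.]
bay scene 0.72 [398.9 172.6] [602. 295.  68.]
bay side 0.96 [278.7 179.9] [552. 291.  70.]
fitted_left_top scene 0.56 [410.8 154.6] [597. 3
[... 485 characters left out ...]
.  241.8] [ 598. -275.  181.]
lid_mid side 0.42 [352.9 191.8] [766.  66.  69.]
torch_mid scene 0.96 [306.8 267.6] [ 677. -276.  287.]
torch_mid side 0.97 [396.7 217.1] [ 655. -280.  263.]
bulb_mid scene 0.96 [262.2 302.7] [ 655. -398.  277.]
bulb_mid scene 0.61 [363.9 243.1] [658.  19.  -2.]
bulb_mid side 0.93 [414.5 246.4] [ 611. -403.  271.]
bulb_gripper_mid scene 0.95 [327.8 235.7] [ 644. -160.  247.]
bulb_gripper_mid side 0.82 [365.4 206.8] [ 626. -167.  234.]
mug_mid scene 0.7 [371.9 270.2] [736. -47.   2.]
screwdriver_grip scene 0.46 [291.6 201.3] [373. -21.  23.]
screwdriver_grip scene 0.22 [270.5 251. ] [ 552. -276.  222.]
screwdriver_grip side 0.51 [278.7 253.9] [372. -26.  23.]
1.6
```

View pics/crop0.png

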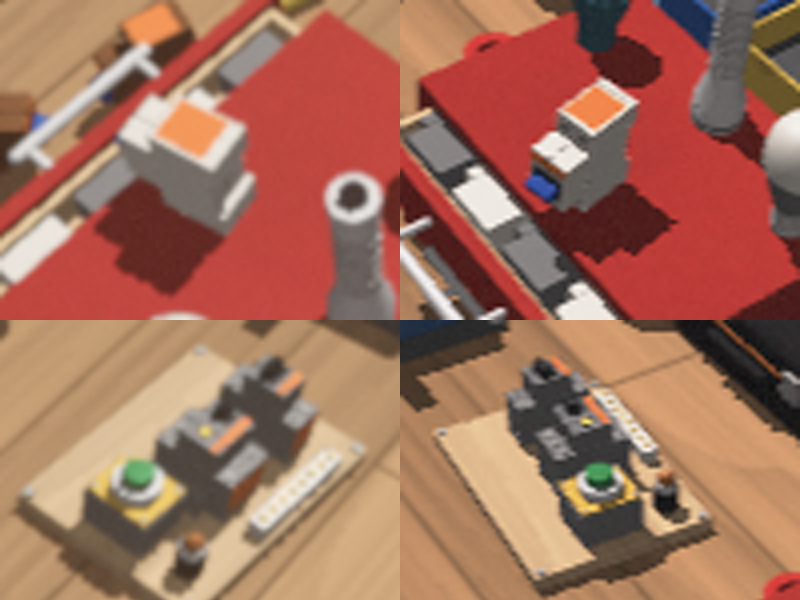

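The crop shows the spare standing on the lid. It is white, with the orange line end up at about (265,237) in the scene view and the blue toggle facing the drawer and robot. The board has a grey unit on each side of the gap, with the green button nearest the cabinet. The tool can only yaw, so I'll have to tip the breaker onto its back. First I'll measure the yaws and positions from depth.

```bash
cat >> h.py <<'E'
def cloud(m,d):
    v,u=np.mgrid[0:d.shape[0],0:d.shape[1]]
    q=np.stack([(u-m['cx'])/m['fx']*d,(v-m['cy'])/m['fy']*d,d],-1)
    return q@Rot(m).T+np.array(m['position'])
def rect(P):
    r=cv2.minAreaRect(P[:,:2].astype(np.float32)); return np.round(r[0],1),np.round(r[1],1),round(r[2],1)
E
python3 - <<'E'
from h import *
for c in ['scene','side']:
    a=np.load(c+'0.npz'); p=a['p'].astype(int); d=a['d']; m=bot.camera_model(c)
    W=cloud(m,d); ok=d>0
    R,G,B=p[...,0],p[...,1],p[...,2]
    hsv=cv2.cvtColor(a['p'],cv2.COLOR_RGB2HSV)
    X,Y,Z=W[...,0],W[...,1],W[...,2]
    def rep(n,mask):
        P=W[mask&ok]
        if len(P)<4: print(c,n,'few',len(P)); return
        print(c,n,len(P),'med',np.round(np.median(P,0),1),'rect',rect(P),'zrange',np.round(np.percentile(P[:,2],[5,95])))
    reg=(X>470)&(X<620)&(Y>-340)&(Y<-220)
    rep('spare top z>255',reg&(Z>255)&(Z<280))
    rep('spare orange',reg&(Z>250)&(R-B>80)&(G>110))
    rep('spare any>190',reg&(Z>195))
    rep('lid',(abs(Z-180)<6)&(X>400)&(X<760)&(Y>-480)&(Y<-60)&(R>120)&(G<90))
    br=(X>450)&(X<720)&(Y>80)&(Y<480)
    rep('board',br&(abs(Z-18)<6))
    rep('noses',br&(abs(Z-95.5)<6)&~((G>R+30)))
    for lo,hi in ((225,335),(335,440)): rep('nose y%d'%lo,br&(abs(Z-95.5)<5)&(Y>lo)&(Y<hi)&~((G>R+30)))
    for lo,hi in ((225,335),(335,440)): rep('shoulder y%d'%lo,br&(abs(Z-69.5)<5)&(Y>lo)&(Y<hi))
    rep('green',br&(G>R+30)&(G>B+20)&(Z>80))
    rep('yellow station',br&(abs(Z-63)<5)&(Y<260))
    rep('torch',(X>600)&(X<720)&(Y>-320)&(Y<-230)&(Z>320))
    rep('tape',(X>560)&(X<760)&(Y>-60)&(Y<90)&(Z>10)&(Z<25)&(R>120)&(G<80))
    rep('screwdriver',(X>300)&(X<520)&(Y>-110)&(Y<120)&(Z>8)&(Z<35))
    for lab in ():pass
E
```

```text
scene spare top z>255 295 med [ 534.9 -277.7  263.9] rect (array([ 532.5, -275.4]), array([51.4, 38.5]), 9.6) zrange [258. 266.]
scene spare orange 140 med [ 528.8 -275.5  264.2] rect (array([ 528.9, -274.3]), array([33.4, 30.2]), 9.1) zrange [262. 266.]
scene spare any>190 703 med [ 532.8 -285.5  245.7] rect (array([ 514.2, -279. ]), array([89.1, 38.9]), 10.5) zrange [201. 266.]
scene lid 6151 med [ 592.2 -287.6  179.2] rect (array([ 594.5, -271.5]), array([321., 226.]), 89.1) zrange [177. 182.]
scene board 1516 med [568.4 254.1  17.1] rect (array([565.5, 291.2]), array([272.4, 201.4]), 85.8) zrange [14. 21.]
scene noses 240 med [584.6 294.6  94.6] rect (array([582.9, 320.4]), array([136. ,  45.4]), 85.5) zrange [91. 98.]
scene nose y225 147 med [581.7 279.1  94.8] rect (array([580.3, 282.3]), array([59.7, 45.2]), 82.9) zrange [91. 98.]
scene nose y335 83 med [589.9 365.6  94.5] rect (array([587. , 370.2]), array([37.8, 44.1]), 88.8) zrange [91. 99.]
scene shoulder y225 140 med [603.2 272.3  68.8] rect (array([580.5, 267.6]), array([85.5, 87. ]), 89.5) zrange [65. 73.]
scene shoulde
[... 1773 characters left out ...]

side shoulder y335 63 med [569.1 360.3  69.9] rect (array([587.2, 370.3]), array([45.8, 84.7]), 82.2) zrange [65. 74.]
side green 26 med [553.7 207.   85.9] rect (array([553.9, 205.8]), array([26.3, 19.9]), 58.8) zrange [82. 89.]
side yellow station 135 med [554.2 194.   62.7] rect (array([576.5, 216.7]), array([112.3,  86.6]), 0.3) zrange [59. 67.]
side torch 80 med [ 660.1 -277.2  331.8] rect (array([ 663.8, -274.8]), array([30.2, 28.3]), 48.4) zrange [322. 337.]
side tape 30 med [658.5  32.   18.8] rect (array([659.8,  33.8]), array([17.8, 51.6]), 87.5) zrange [16. 23.]
side screwdriver 184 med [366.  -16.5  21.8] rect (array([398.3,  19.7]), array([190.6,  92.3]), 72.3) zrange [13. 28.]
```

```bash
cat >> h.py <<'E'
def go(x,y,z,head=None):
    "print deltas in tool frame (cm) to TCP target, and turn about tool x so that tool y heads to head deg (mod 180)"
    o=bot.get_obs(); R=Rn.from_euler('xyz',o['tcp_rot']).as_matrix(); p=np.array(o['tool_pos'])
    dl=R.T@(np.array([x,y,z])-p)/10
    h=np.degrees(np.arctan2(R[1,1],R[0,1]))
    print('tcp',np.round(p,1),'head',round(h,1),'xaxis',np.round(R[:,0],3),'delta cm',np.round(dl,2))
    if head is not None:
        s=1 if np.cross(R[:,1],R[:,2])@[0,0,1]>0 else -1   # turn + about tool x moves y toward z
        t=[(head-h+k)for k in(-360,-180,0,180,360)]; t=sorted(t,key=abs)[:2]
        print('turn rad options',[round(np.radians(s*a),3) for a in t],'q6',round(o['joint_positions'][5],3))
    print('t',round(o['time'],2),'F',np.round(o['contact_force'],1),'w',round(o['grip_width'],1))
E
python3 - <<'E'
from h import *
go(546,-273.6,340,100.5)
E
```

```text
tcp [218.7 477.3 187.5] head 65.4 xaxis [ 0.  0. -1.] delta cm [-15.25 -54.62  61.04]
turn rad options [np.float64(-0.613), np.float64(2.529)] q6 -0.146
t 1.6 F [ 0.2 -0.5 -0.2] w 91.8
```

```bash
python3 -m handwheel '[[[-3.8,0,0,-0.1],[-3.8,0,0,-0.1],[-3.8,0,0,-0.1],[-3.8,0,0,-0.1],[0,0,0,-0.1],[0,0,0,-0.113]]]' 1
python3 - <<'E'
from h import *
go(546,-273.6,340,100.5)
E
```

```text
time: 2.1
tool_pos: [219.3, 478.1, 342.4]
tcp_rot: [0.806, 1.565, 0.994]
contact_force: [0.1, -0.0, -1.3]
grip_width: 91.9
tcp [219.3 478.1 342.4] head 100.8 xaxis [ 0.003  0.005 -1.   ] delta cm [-3.000e-02 -7.996e+01  1.803e+01]
turn rad options [np.float64(0.005), np.float64(-3.137)] q6 -0.764
t 2.1 F [ 0.1 -0.  -1.3] w 91.9
```

```bash
python3 -m handwheel '[[[0,-4,0.9,0],[0,-4,0.9,0],[0,-4,0.9,0],[0,-4,0.9,0],[0,-4,0.9,0],[0,-4,0.9,0],[0,-4,0.9,0],[0,-4,0.9,0]]]' 
python3 -m handwheel '[[[0,-4,0.9,0],[0,-4,0.9,0],[0,-4,0.9,0],[0,-4,0.9,0],[0,-4,0.9,0],[0,-4,0.9,0],[0,-4,0.9,0],[0,-4,0.9,0]]]' 
python3 -m handwheel '[[[0,-4,0.9,0],[0,-4,0.9,0],[0,-4,0.9,0],[0,-4,0.9,0],[0,0,0,0],[0,0,0,0]]]' 
python3 - <<'E'
from h import *
m=bot.camera_model('wrist'); p,d=bot.capture('wrist'); save('wrist1',p); np.savez('wrist1.npz',p=p,d=d)
go(546,-273.6,340,100.5)
W=cloud(m,d); X,Y,Z=W[...,0],W[...,1],W[...,2]
k=(d>0)&(X>470)&(X<620)&(Y>-340)&(Y<-220)
for n,a,b in (('top',258,272),('nose',238,252),('all',195,272)):
    P=W[k&(Z>a)&(Z<b)]
    print(n,len(P),rect(P) if len(P)>10 else 0)
E
```

```text
time: 2.77
tool_pos: [348.0, 173.9, 339.8]
tcp_rot: [0.172, 1.57, 0.356]
contact_force: [1.8, 0.8, 1.5]
grip_width: 91.8
time: 3.43
tool_pos: [477.2, -128.0, 339.7]
tcp_rot: [-0.17, 1.57, 0.012]
contact_force: [0.3, 0.2, 0.1]
grip_width: 91.9
time: 3.93
tool_pos: [541.5, -278.6, 337.1]
tcp_rot: [2.327, 1.567, 2.507]
contact_force: [-0.5, 0.5, 0.5]
grip_width: 91.9
tcp [ 541.4 -277.1  338.4] head 100.4 xaxis [-0.002  0.002 -1.   ] delta cm [-0.16  0.26  0.52]
turn rad options [np.float64(-0.001), np.float64(3.14)] q6 -2.352
t 3.98 F [ 1.2  0.8 -0.2] w 91.6
top 2245 (array([ 532.5, -275.8]), array([51.1, 35.8]), 10.0)
nose 1116 (array([ 495.4, -282.9]), array([27. , 35.5]), 10.6)
all 3683 (array([ 514.4, -279.2]), array([88., 36.]), 10.5)
```

View pics/wrist1.png

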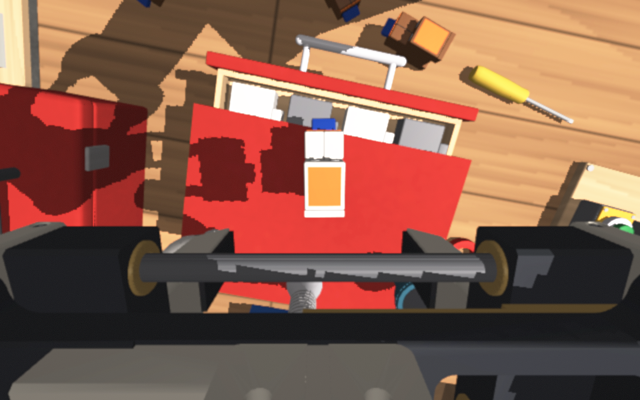

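The wrist view shows the white breaker at (324,180), orange end up and blue toggle toward the drawer. The brown ones lie off the cabinet at (430,35) and above. The depth fit gives its mid at (519.7,-278.2) with a yaw of 10.4°. I'll grip across the width, near the back and high up.

```bash
python3 -m handwheel '[[[0,0.25,0.45,0],[3.5,0,0,0],[3.5,0,0,0],[2,0,0,0],[1.5,0,0,0],[0,0,0,0]]]' 
python3 -m handwheel '[[[0,0,0,0],[0,0,0,0],[0,0,0,0],[0,0,0,0],[0,0,0,0],[0,0,0,0]]]' 0
python3 - <<'E'
from h import *
go(545.3,-273.5,233.5,100.5)
E
```

```text
time: 4.48
tool_pos: [544.2, -270.6, 232.2]
tcp_rot: [2.3, 1.566, 2.486]
contact_force: [-0.2, -0.0, -0.6]
grip_width: 91.7
time: 4.98
tool_pos: [545.6, -273.4, 235.0]
tcp_rot: [-0.652, 1.57, -0.469]
contact_force: [0.4, -1.1, 0.8]
grip_width: 56.2
tcp [ 545.6 -273.4  235. ] head 100.5 xaxis [ 0.001 -0.    -1.   ] delta cm [ 0.15 -0.01 -0.03]
turn rad options [np.float64(-0.0), np.float64(3.141)] q6 -2.344
t 4.98 F [ 0.4 -1.1  0.8] w 56.2
```

```bash
python3 -m handwheel '[[[0,0,0,0],[0,0,0,0],[0,0,0,0],[0,0,0,0],[0,0,0,0],[0,0,0,0]]]' 0
python3 -m handwheel '[[[-1,0,0,0],[-2,0,0,0],[-3,0,0,0],[-3,0,0,0],[0,0,0,0],[0,0,0,0]]]'
python3 - <<'E'
from h import *
go(520,25,250,100.5)
p,d=bot.capture('wrist'); save('wrist2',p); p,d=bot.capture('side'); save('side2',cv2.resize(p[130:330,260:500],(720,600)))
E
```

```text
time: 5.48
tool_pos: [545.4, -273.3, 234.5]
tcp_rot: [1.782, 1.571, 1.965]
contact_force: [-0.7, -0.1, -0.4]
grip_width: 16.4
time: 5.98
tool_pos: [546.1, -273.7, 327.2]
tcp_rot: [-0.759, 1.566, -0.576]
contact_force: [-0.2, 0.6, -0.0]
grip_width: 0.5
tcp [ 546.1 -273.7  327.2] head 100.5 xaxis [ 0.004 -0.003 -1.   ] delta cm [ 7.62 29.87  2.85]
turn rad options [np.float64(0.0), np.float64(-3.142)] q6 -2.344
t 5.98 F [-0.2  0.6 -0. ] w 0.5
```

View pics/side2.png

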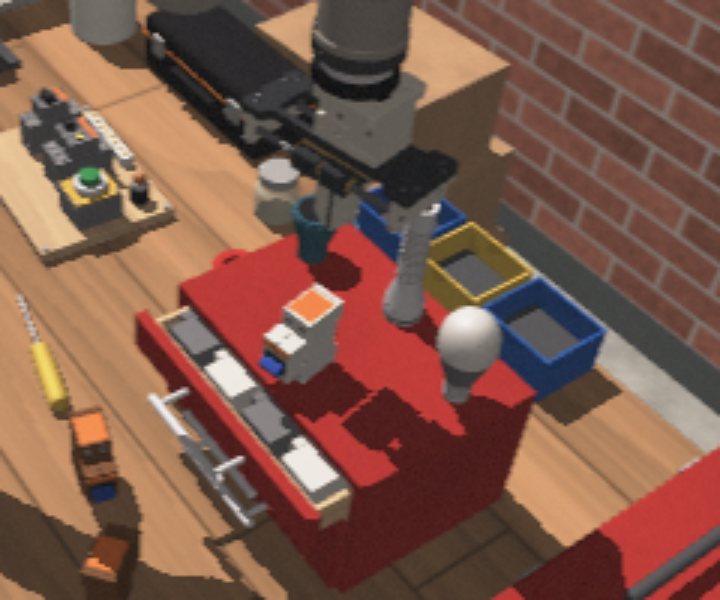

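The grasp missed. The fingers shut fully to 0.5 mm and the breaker is still standing undisturbed at (300,335) in the crop. I'll check whether the reported TCP agrees with the pictures.

```bash
python3 - <<'E'
from h import *
for c in('scene','side'):
    m=bot.camera_model(c); p,d=bot.capture(c); o=bot.get_obs(); t=o['tool_pos']
    q=p.copy()
    for dz,col in((0,(0,255,0)),(19,(255,0,255)),(66,(0,255,255))):
        u,v=proj(m,np.array(t)+[0,0,dz]); cv2.circle(q,(int(u),int(v)),2,col,-1)
    u,v=map(int,proj(m,t)); q=q[max(0,v-50):v+50,u-65:u+65]; save('tcp_'+c,cv2.resize(q,(780,600)) if c=='x' else cv2.resize(q,(520,400)))
    W=cloud(m,d);
    k=(d>0)&(abs(W[...,0]-t[0])<60)&(abs(W[...,1]-t[1])<80)&(W[...,2]>300)&(W[...,2]<345)
    P=W[k]; print(c,len(P),P.min(0) if len(P) else 0,np.median(P,0) if len(P) else 0,rect(P) if len(P)>5 else 0)
m=bot.camera_model('wrist'); print(m['position'],Rot(m)[:,2], o['tool_pos'],proj(m,o['tool_pos']))
a=cv2.imread('pics/tcp_scene.png'); b=cv2.imread('pics/tcp_side.png'); cv2.imwrite('pics/tcpboth.png',cv2.resize(np.vstack([a,b]),(390,600)))
E
```

```text
scene 0 0 0 0
side 0 0 0 0
[ 481.31647497 -286.2615815   521.24469924] [ 0.2405926   0.04509075 -0.96957827] [ 545.00114838 -273.00654483  323.15223449] (np.float64(319.55066323675845), np.float64(222.94324624019123))
```

View pics/tcpboth.png

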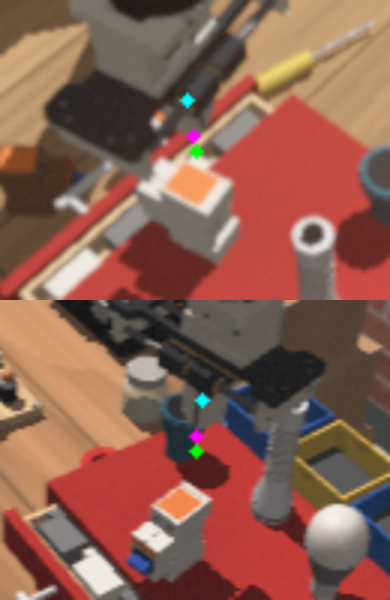

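View pics/wrist2.png

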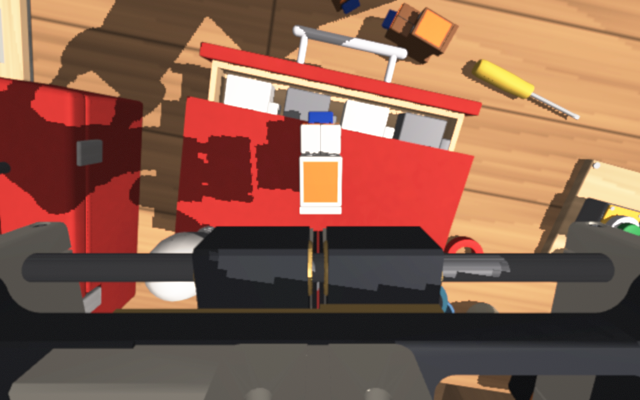

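```bash
python3 - <<'E'
from h import *
out=[]
t=bot.get_obs()['tool_pos']
for c in('scene','side'):
    m=bot.camera_model(c); p,d=bot.capture(c)
    W=cloud(m,d)
    k=(d>0)&(abs(W[...,0]-t[0])<70)&(abs(W[...,1]-t[1])<100)&(W[...,2]>290)&(W[...,2]<480)
    P=W[k]; i=np.argsort(P[:,2])[:25]; print(c,len(P)); print(np.round(P[i][::3],0))
    q=p.copy()
    u,v=map(int,proj(m,t)); q=q[v-60:v+30,u-50:u+50]; out.append(cv2.resize(q,(400,360),interpolation=cv2.INTER_CUBIC))
save('tips',np.hstack(out))
print(bot.get_obs()['joint_positions'],t)
E
```

```text
scene 2189
[[ 554. -272.  361.]
 [ 554. -268.  365.]
 [ 556. -279.  368.]
 [ 556. -266.  369.]
 [ 556. -275.  370.]
 [ 554. -271.  372.]
 [ 555. -264.  373.]
 [ 554. -270.  374.]
 [ 559. -287.  375.]]
side 1550
[[ 538. -271.  363.]
 [ 537. -280.  367.]
 [ 537. -284.  370.]
 [ 534. -265.  371.]
 [ 537. -279.  373.]
 [ 538. -290.  374.]
 [ 538. -273.  375.]
 [ 533. -261.  376.]
 [ 541. -291.  377.]]
[-5.90060410e-01  4.56811414e-01  9.83168329e-01  9.45193104e-05
  1.70394598e+00 -2.34405676e+00] [ 545.00114838 -273.00654483  323.15223449]
```

View pics/tips.png

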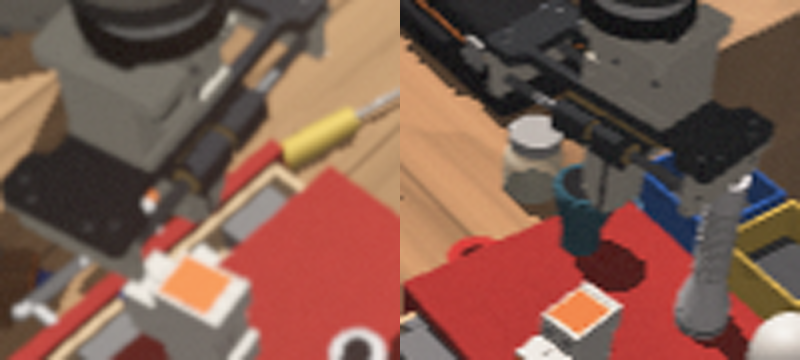

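```bash
python3 - <<'E'
from h import *
t=np.array([218.7,477.3,187.5])
for c in('scene','side'):
    m=bot.camera_model(c); a=np.load(c+'0.npz'); d=a['d']
    W=cloud(m,d)
    k=(d>0)&(abs(W[...,0]-t[0])<90)&(abs(W[...,1]-t[1])<110)&(W[...,2]>120)&(W[...,2]<420)
    P=W[k]; i=np.argsort(P[:,2])[:25]; print(c,len(P)); print(np.round(P[i][::3],0))
    u,v=map(int,proj(m,t)); print(u,v)
p=np.load('scene0.npz')['p'][20:100,300:400]; q=np.load('side0.npz')['p'][100:200,110:235]
save('tips0',np.hstack([cv2.resize(p,(400,320),interpolation=cv2.INTER_CUBIC),cv2.resize(q,(400,320),interpolation=cv2.INTER_CUBIC)]))
E
```

```text
scene 1462
[[203. 435. 220.]
 [235. 518. 227.]
 [244. 511. 230.]
 [203. 422. 231.]
 [251. 528. 233.]
 [236. 515. 233.]
 [251. 521. 236.]
 [207. 429. 238.]
 [206. 417. 239.]]
346 78
side 1049
[[200. 437. 224.]
 [202. 427. 229.]
 [199. 425. 236.]
 [201. 416. 240.]
 [203. 420. 242.]
 [187. 427. 243.]
 [189. 420. 247.]
 [195. 415. 248.]
 [197. 419. 249.]]
178 159
```

View pics/tips0.png

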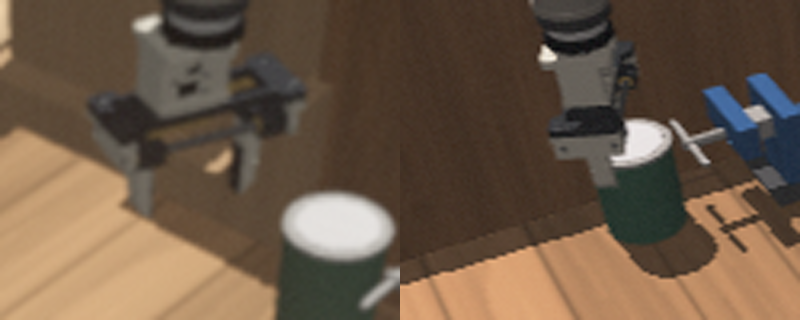

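The pictures disagree with the stated tool length. The finger tips show at z≈361 where the state says about 325, and the same ~35 mm shows at the start pose, while x and y agree. So the real tips lie about 35 mm above the reported TCP. I'll open, go down to reported z≈198 and grip there.

```bash
python3 -m handwheel '[[[0,0,0,0],[0,0,0,0],[0,0,0,0],[0,0,0,0],[0,0,0,0],[0,0,0,0],[0,0,0,0],[0,0,0,0]]]' 0.7
python3 -m handwheel '[[[0,0,0,0],[3,0,0,0],[3,0,0,0],[2,0,0,0],[0,0,0,0]]]'
python3 - <<'E'
from h import *
go(545.3,-273.5,198,100.5)
E
```

```text
time: 6.95
tool_pos: [545.4, -273.3, 324.5]
tcp_rot: [0.121, 1.571, 0.304]
contact_force: [-0.1, 0.6, -0.0]
grip_width: 48.9
time: 7.37
tool_pos: [543.5, -272.0, 239.7]
tcp_rot: [2.357, 1.562, 2.54]
contact_force: [-0.6, 0.5, 0.1]
grip_width: 64.3
tcp [ 543.5 -272.   239.7] head 100.5 xaxis [-0.007  0.005 -1.   ] delta cm [ 4.17 -0.21  0.18]
turn rad options [np.float64(-0.0), np.float64(3.141)] q6 -2.344
t 7.37 F [-0.6  0.5  0.1] w 64.3
```

```bash
python3 -m handwheel '[[[2.5,0,0,0],[2,0,0,0],[0,0,0,0]]]'
python3 -m handwheel '[[[0,0,0,0],[0,0,0,0],[0,0,0,0],[0,0,0,0],[0,0,0,0],[0,0,0,0]]]' 0
python3 - <<'E'
from h import *
go(545.3,-273.5,198,100.5)
E
```

```text
time: 7.62
tool_pos: [544.2, -272.4, 196.9]
tcp_rot: [2.344, 1.565, 2.528]
contact_force: [-1.0, -0.5, -0.4]
grip_width: 64.3
time: 8.12
tool_pos: [545.9, -273.4, 200.6]
tcp_rot: [-0.614, 1.569, -0.431]
contact_force: [0.6, 1.0, 3.6]
grip_width: 35.7
tcp [ 545.9 -273.4  200.6] head 100.5 xaxis [ 0.002 -0.001 -1.   ] delta cm [ 0.26  0.   -0.07]
turn rad options [np.float64(0.0), np.float64(-3.142)] q6 -2.344
t 8.12 F [0.6 1.  3.6] w 35.7
```

```bash
python3 -m handwheel '[[[-1,0,0,0],[-2,0,0,0],[-3,0,0,0],[-3,0,0,0],[0,2,0,0],[0,3.5,0,0],[0,3.5,0.3,0],[0,3.5,0.3,0]]]'
python3 -m handwheel '[[[0,3.5,0.3,0],[0,3.5,0,0],[0,3.5,0,0],[0,3.5,0,0],[0,2.5,0,0],[0,1.2,0,0],[0,0,0,0],[0,0,0,0]]]'
python3 - <<'E'
from h import *
go(500,25,100,100.5)
p,d=bot.capture('side'); save('side3',cv2.resize(p[130:330,200:440],(720,600)))
p,d=bot.capture('wrist'); save('wrist3',p)
E
```

```text
time: 8.78
tool_pos: [527.8, -148.2, 289.6]
tcp_rot: [2.315, 1.57, 2.497]
contact_force: [1.0, 0.2, -2.7]
grip_width: 36.0
time: 9.45
tool_pos: [499.4, 25.1, 289.8]
tcp_rot: [-1.465, 1.57, -1.281]
contact_force: [-0.2, -0.4, -3.3]
grip_width: 35.9
tcp [499.4  25.1 289.8] head 100.6 xaxis [ 0.    -0.001 -1.   ] delta cm [ 1.898e+01 -1.000e-02  6.000e-02]
turn rad options [np.float64(0.001), np.float64(-3.141)] q6 -1.858
t 9.45 F [-0.2 -0.4 -3.3] w 35.9
```

View pics/side3.png

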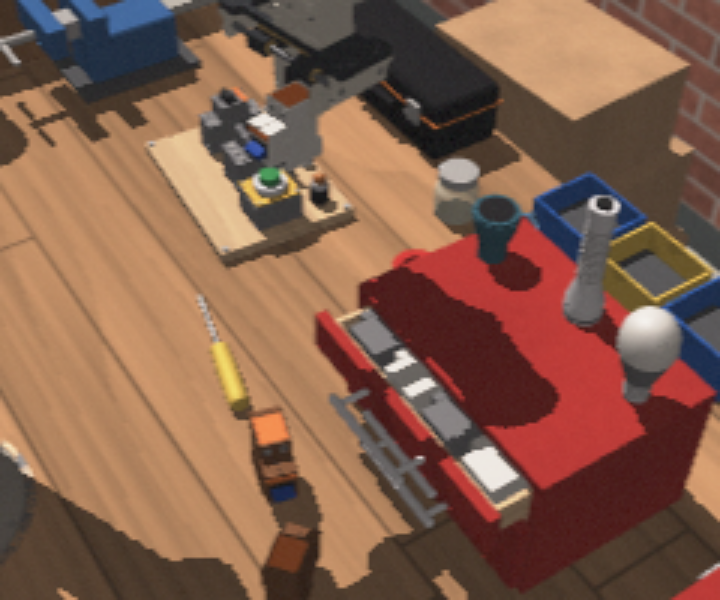

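View pics/wrist3.png

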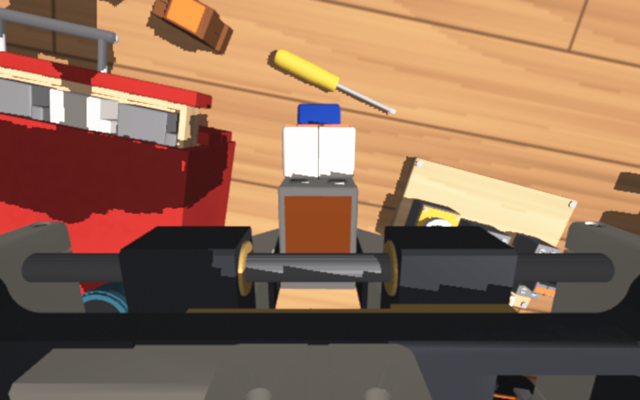

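It is held upright and straight over clear counter: blue toggle at (318,113) in the wrist view, tape and mug well away. Now I'll lower it to the counter and feel for contact.

```bash
python3 -m handwheel '[[[3,0,0,0],[4,0,0,0],[4,0,0,0],[4,0,0,0],[4,0,0,0],[3.5,0,0,0],[2,0,0,0],[0.8,0,0,0]]]'
python3 -m handwheel '[[[0,0,0,0],[0,0,0,0],[0.4,0,0,0],[0,0,0,0]]]'
python3 -m handwheel '[[[0.4,0,0,0],[0,0,0,0]]]'
python3 -m handwheel '[[[0.4,0,0,0],[0,0,0,0]]]'
```

```text
time: 10.22
tool_pos: [497.2, 24.1, 33.1]
tcp_rot: [2.893, 1.565, 3.074]
contact_force: [-0.2, -0.0, -2.8]
grip_width: 36.0
time: 10.55
tool_pos: [500.3, 25.0, 33.6]
tcp_rot: [-0.262, 1.568, -0.079]
contact_force: [-0.8, 0.0, -2.1]
grip_width: 35.6
time: 10.72
tool_pos: [499.4, 25.3, 28.8]
tcp_rot: [-0.193, 1.57, -0.01]
contact_force: [0.5, 0.8, -2.7]
grip_width: 35.5
time: 10.88
tool_pos: [499.1, 25.4, 24.2]
tcp_rot: [2.699, 1.57, 2.883]
contact_force: [-0.1, 0.2, -2.7]
grip_width: 36.3
```

```bash
python3 -m handwheel '[[[0.3,0,0,0],[0,0,0,0]]]'
python3 -m handwheel '[[[0.3,0,0,0],[0,0,0,0]]]'
```

```text
time: 11.05
tool_pos: [499.0, 25.4, 21.1]
tcp_rot: [2.745, 1.57, 2.928]
contact_force: [0.1, -0.1, -3.0]
grip_width: 35.5
time: 11.22
tool_pos: [500.1, 26.0, 20.2]
tcp_rot: [0.238, 1.568, 0.421]
contact_force: [-3.6, 4.8, 13.4]
grip_width: 35.5
```

Contact comes at reported z≈20.5 with about 13 N, which confirms the ~35 mm offset. Now I'll pivot the breaker over its back edge while holding it.

```bash
python3 -m handwheel '[[[0.05,0,0.6,0],[0,0,0.6,0],[0.05,0,0.6,0],[0,0,0,0]]]'
python3 - <<'E'
from h import *
go(500,25,20)
p,d=bot.capture('side'); save('side4',cv2.resize(p[130:290,220:410],(712,600)))
p,d=bot.capture('wrist'); save('wrist4',p)
E
```

```text
time: 11.55
tool_pos: [517.8, 29.1, 18.9]
tcp_rot: [0.245, 1.57, 0.428]
contact_force: [-2.7, 2.4, 11.4]
grip_width: 35.5
tcp [517.8  29.1  18.9] head 100.5 xaxis [ 0.001  0.    -1.   ] delta cm [-0.12 -0.08 -1.82]
t 11.55 F [-2.7  2.4 11.4] w 35.5
```

View pics/side4.png

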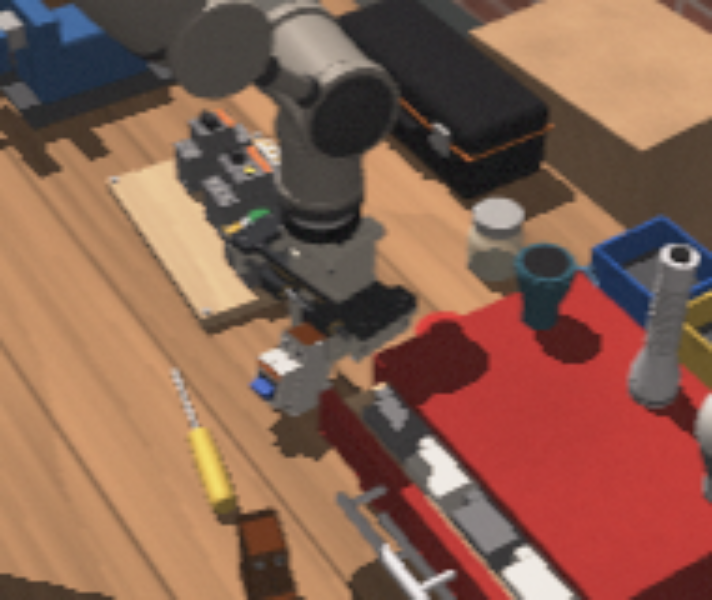

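View pics/wrist4.png

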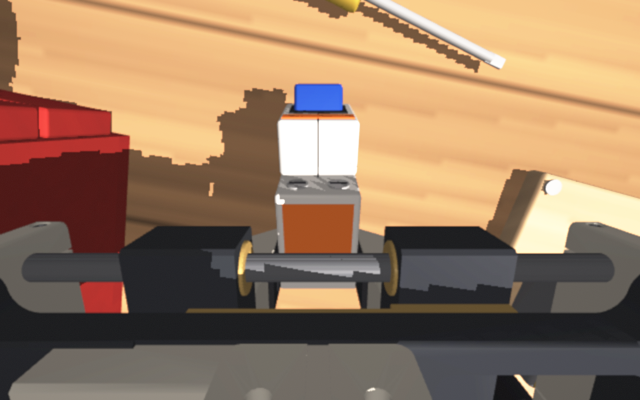

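```bash
cat >> h.py <<'E'
def tilt(name='w'):
    m=bot.camera_model('wrist'); p,d=bot.capture('wrist'); save(name,p); W=cloud(m,d)
    np.savez(name+'.npz',p=p,d=d,W=W)
    for n,(r0,r1,c0,c1) in {'orange':(208,228,292,345),'nosetop':(125,172,286,350)}.items():
        P=W[r0:r1,c0:c1][d[r0:r1,c0:c1]>0]; c=P.mean(0); nrm=np.linalg.svd(P-c)[2][2]; nrm*=np.sign(nrm[2])
        print(n,len(P),'c',np.round(c,1),'n',np.round(nrm,3),'tilt',round(np.degrees(np.arctan2(np.hypot(nrm[0],nrm[1]),nrm[2])),1))
E
python3 - <<'E'
from h import *
tilt('wrist5'); o=bot.get_obs(); print(o['moment'],o['contact_force'],o['tool_pos'])
E
```

```text
orange 1056 c [491.5  23.1  92.4] n [0.242 0.04  0.97 ] tilt 14.2
nosetop 2991 c [464.1  17.8  77.8] n [0.217 0.038 0.975] tilt 12.8
[ 0.55514968  0.60029356 -0.01641647] [-1.7107854   2.02535854 11.1701146 ] [517.66079951  29.08416297  18.91037498]
```

It is tilting as planned: the plane fit gives 13–14° and the back edge isn't slipping. I'll continue the arc.

```bash
python3 -m handwheel '[[[0.11,0,0.77,0],[0.18,0,0.77,0],[0.27,0,0.73,0],[0.34,0,0.71,0],[0,0,0,0]]]'
python3 - <<'E'
from h import *
tilt('wrist6'); o=bot.get_obs(); print(o['contact_force'],o['tool_pos'])
E
python3 -m handwheel '[[[0.41,0,0.67,0],[0.48,0,0.62,0],[0.54,0,0.56,0],[0,0,0,0]]]'
python3 - <<'E'
from h import *
tilt('wrist7'); o=bot.get_obs(); print(o['contact_force'],o['tool_pos'],o['time'])
E
```

```text
time: 12.12
tool_pos: [547.6, 34.6, 9.1]
tcp_rot: [0.175, 1.569, 0.358]
contact_force: [-0.3, 2.2, 5.6]
grip_width: 35.7
orange 1057 c [517.3  27.8  95.9] n [-0.716 -0.138  0.684] tilt 46.8
nosetop 2997 c [492.2  23.   93. ] n [0.479 0.087 0.873] tilt 29.2
[-0.30218019  2.90222611  2.99060631] [547.48074199  34.49550629   9.20001832]
time: 12.5
tool_pos: [566.5, 37.9, -5.2]
tcp_rot: [-0.015, 1.567, 0.168]
contact_force: [2.0, 2.3, 3.6]
grip_width: 35.6
orange 1057 c [535.4  31.   83.4] n [-0.708 -0.127  0.695] tilt 46.0
nosetop 2995 c [509.3  26.   95.7] n [-0.594 -0.105  0.798] tilt 37.1
[1.8682781  1.33131018 1.5467417 ] [566.34349274  37.79925126  -5.04152783] 12.55
```

View pics/wrist7.png

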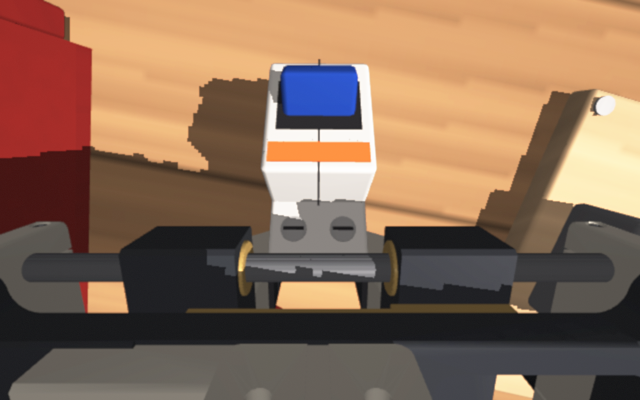

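```bash
python3 -m handwheel '[[[0.56,0,0.53,0],[0.61,0,0.5,0],[0.65,0,0.4,0],[0,0,0,0]]]'
python3 - <<'E'
from h import *
tilt('wrist8'); o=bot.get_obs(); print(o['contact_force'],o['tool_pos'],o['time'])
E
```

```text
time: 12.88
tool_pos: [580.5, 40.2, -23.7]
tcp_rot: [-0.134, 1.567, 0.049]
contact_force: [3.0, 1.4, 2.1]
grip_width: 35.9
orange 1053 c [540.5  31.8  93.9] n [0.194 0.033 0.98 ] tilt 11.4
nosetop 2998 c [522.5  28.3  90.7] n [0.484 0.087 0.871] tilt 29.4
[ 1.46423286  0.47051082 -0.66067271] [579.82421118  40.03702408 -23.63552267] 12.9333
```

View pics/wrist8.png

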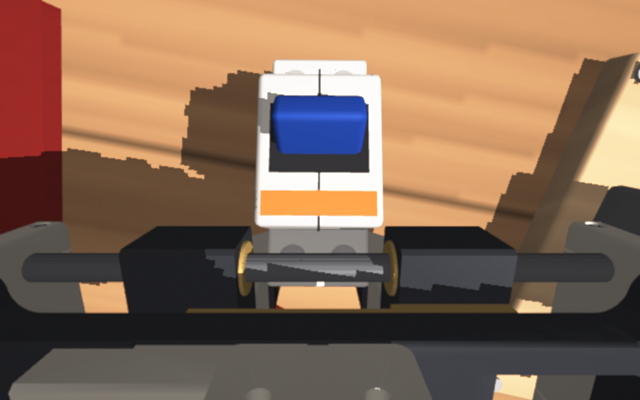

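It is nearly lying face up: the nose faces the camera, the toggle is at (320,125) and the orange strip at (320,203). I'll release it and rise.

```bash
python3 -m handwheel '[[[0,0,0,0],[0,0,0,0],[0,0,0,0],[0,0,0,0],[0,0,0,0]]]' 1
python3 -m handwheel '[[[-2,0,0,0],[-4,0,0,0],[-4,0,0,0],[-4,0,-1,0],[-4,0,-2,0],[0,0,-2,0],[0,0,0,0],[0,0,0,0]]]'
python3 - <<'E'
from h import *
tilt('wrist9'); o=bot.get_obs(); print(o['contact_force'],o['tool_pos'],o['time'],o['grip_width'])
a=np.load('wrist9.npz'); W=a['W'];X,Y,Z=[W[...,i] for i in range(3)]
k=(X>430)&(X<640)&(Y>-40)&(Y<110)&(a['d']>0)
for n,lo,hi in (('nose',71,80),('shoulder',46,55),('all',15,100)):
    P=W[k&(Z>lo)&(Z<hi)]; print(n,len(P),rect(P) if len(P)>10 else 0, np.median(P,0) if len(P) else 0)
E
```

```text
time: 13.35
tool_pos: [578.2, 39.9, -24.0]
tcp_rot: [2.888, 1.57, 3.072]
contact_force: [-0.0, -0.6, 0.3]
grip_width: 64.3
time: 14.02
tool_pos: [530.3, 31.1, 153.7]
tcp_rot: [-0.123, 1.57, 0.06]
contact_force: [0.9, 0.2, -1.1]
grip_width: 91.8
orange 1059 c [555.9  34.9  58.2] n [0.937 0.174 0.304] tilt 72.3
nosetop 2995 c [492.9  22.5   2.3] n [-0.167 -0.03   0.986] tilt 9.7
[0.98676814 0.69468672 0.21839407] [530.63007548  31.14957577 152.99945186] 14.0667 91.93391767509884
nose 1495 (array([553.8,  34.1]), array([45.1, 35.6]), 9.9) [555.56332736  33.89694264  76.98582593]
shoulder 1046 (array([553.7,  33.8]), array([84.4, 35.2]), 10.3) [526.03981224  31.32086427  51.01987673]
all 3081 (array([553.6,  34.1]), array([84.5, 35.9]), 10.3) [542.63458228  32.36257643  76.04088007]
```

View pics/wrist9.png

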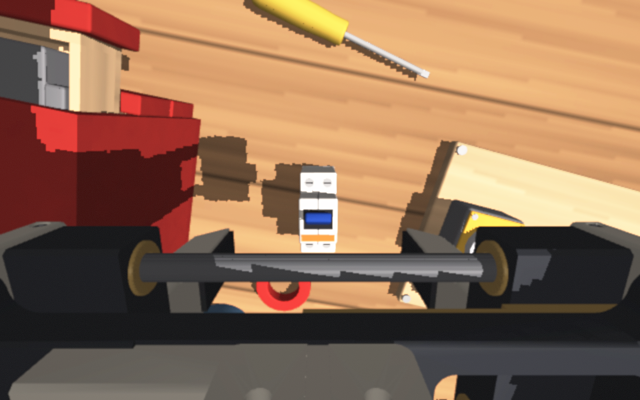

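The breaker now lies face up on its feet at (318,210), orange strip on the far side near the tape. Depth gives its centre at (553.7,34.1) with a yaw of 10.3°. I'll turn the jaws to grip the nose lengthwise.

```bash
python3 -m handwheel '[[[0,0,0,0.121],[0,0,0,0.121],[0,0,0,0.121],[0,0,0,0.121],[0,0,0,0.121],[0,0,0,0.121],[0,0,0,0.121],[0,0,0,0.121]]]'
python3 -m handwheel '[[[0,0,0,0.121],[0,0,0,0.121],[0,0,0,0.121],[0,0,0,0.121],[0,0,0,0.121],[0,0,0,0],[0,0,0,0],[0,0,0,0]]]'
python3 - <<'E'
from h import *
go(553.7,34.1,150,10.3)
E
```

```text
time: 14.73
tool_pos: [530.9, 31.3, 151.6]
tcp_rot: [-2.488, 1.568, 3.005]
contact_force: [-0.2, -0.1, 0.7]
grip_width: 91.8
time: 15.4
tool_pos: [530.8, 31.2, 152.4]
tcp_rot: [-1.899, 1.569, 2.998]
contact_force: [-0.3, 0.4, -0.2]
grip_width: 91.9
tcp [530.8  31.2 152.4] head 10.6 xaxis [-0.001  0.    -1.   ] delta cm [0.24 2.31 0.14]
turn rad options [np.float64(0.005), np.float64(-3.137)] q6 -0.27
t 15.4 F [-0.3  0.4 -0.2] w 91.9
```

```bash
python3 -m handwheel '[[[0,2.31,0.14,0.005],[3,0,0,0],[3.5,0,0,0],[3,0,0,0],[2,0,0,0],[0,0,0,0],[0,0,0,0]]]'
python3 - <<'E'
from h import *
go(553.7,34.1,20,10.3)
m=bot.camera_model('wrist'); p,d=bot.capture('wrist'); save('wrist10',p)
p,d=bot.capture('scene'); save('scene10',cv2.resize(p[140:280,270:450],(771,600)))
W=cloud(bot.camera_model('scene'),d); t=bot.get_obs()['tool_pos']
k=(d>0)&(abs(W[...,0]-t[0])<80)&(abs(W[...,1]-t[1])<30)&(W[...,2]>55)&(W[...,2]<130)
E
```

```text
time: 15.98
tool_pos: [553.3, 34.0, 37.6]
tcp_rot: [-1.867, 1.569, 3.024]
contact_force: [-0.2, -0.6, 0.8]
grip_width: 91.8
tcp [553.3  34.   37.6] head 10.2 xaxis [-0.002  0.    -1.   ] delta cm [ 1.76  0.05 -0.  ]
turn rad options [np.float64(-0.002), np.float64(3.139)] q6 -0.255
t 15.98 F [-0.2 -0.6  0.8] w 91.8
```

View pics/wrist10.png

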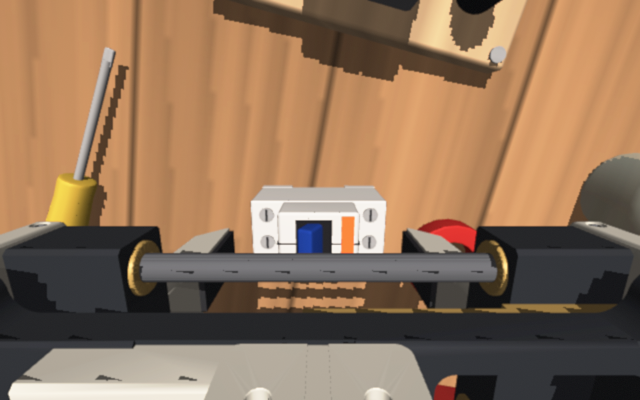

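View pics/scene10.png

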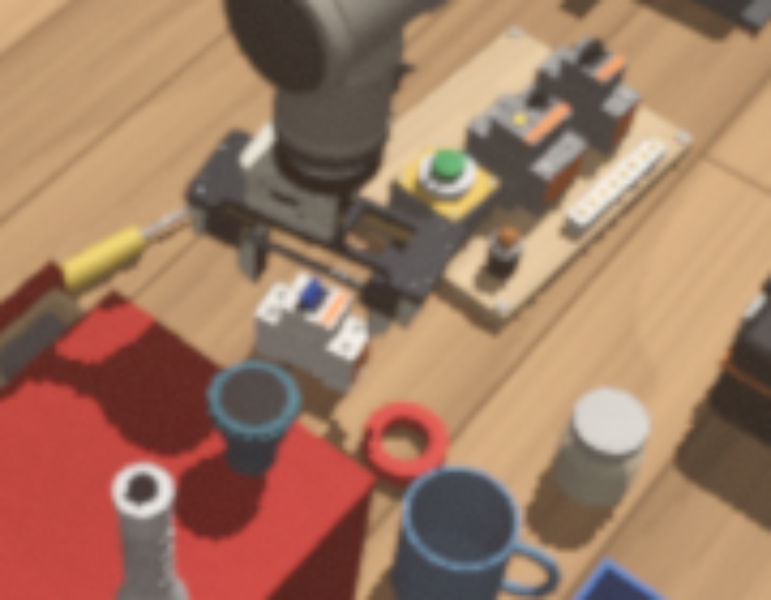

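The jaws straddle the nose, which is centred at (318,235) in the wrist view. Orange is to the right, away from the robot. Now I'll go down and close.

```bash
python3 -m handwheel '[[[1.2,0.05,0,0],[0.6,0,0,0],[0,0,0,0],[0,0,0,0]]]'
python3 -m handwheel '[[[0,0,0,0],[0,0,0,0],[0,0,0,0],[0,0,0,0],[0,0,0,0],[0,0,0,0],[0,0,0,0],[0,0,0,0]]]' 0
python3 - <<'E'
from h import *
go(553.7,34.1,20,10.3)
E
```

```text
time: 16.42
tool_pos: [554.6, 34.0, 21.1]
tcp_rot: [1.407, 1.57, 0.012]
contact_force: [-0.0, 0.8, -0.2]
grip_width: 91.7
time: 17.08
tool_pos: [554.0, 34.0, 20.2]
tcp_rot: [-1.965, 1.57, 2.924]
contact_force: [0.2, -0.2, 0.1]
grip_width: 44.9
tcp [554.   34.   20.2] head 10.1 xaxis [-0.  0. -1.] delta cm [ 0.02 -0.03 -0.02]
turn rad options [np.float64(-0.004), np.float64(3.138)] q6 -0.253
t 17.08 F [ 0.2 -0.2  0.1] w 44.9
```

```bash
python3 -m handwheel '[[[-1.5,0,0,0],[-3.5,0,0,0],[-4,0,0,0],[-4,0,0,0.125],[-1,0,0,0.125],[0,0,-2,0],[0,0.2,-3,0],[0,0.2,-3.5,0]]]'
python3 -m handwheel '[[[0,0.2,-3.5,0],[0,0.2,-3,0],[0,0,-1.5,0],[0,0,0,0],[0,0,0,0]]]'
python3 - <<'E'
from h import *
tilt('wrist11')
go(583.8,330.1,160,-4.3)
a=np.load('wrist11.npz'); W=a['W'];X,Y,Z=[W[...,i] for i in range(3)]
k=(X>450)&(X<720)&(Y>80)&(Y<480)&(a['d']>0)
for n,lo,hi in (('board',14,22),('rail',23,29),('nose',91,99),('shoulder',66,74)):
    P=W[k&(Z>lo)&(Z<hi)]; print(n,len(P),rect(P) if len(P)>10 else 0)
for n,y0,y1 in(('R',225,330),('L',335,440)):
    P=W[k&(Z>91)&(Z<99)&(Y>y0)&(Y<y1)]; print(n,len(P),rect(P) if len(P)>10 else 0)
E
```

```text
time: 17.75
tool_pos: [564.2, 118.1, 160.3]
tcp_rot: [-0.761, 1.57, -2.409]
contact_force: [0.9, -0.6, -3.1]
grip_width: 44.5
time: 18.17
tool_pos: [573.7, 198.1, 159.5]
tcp_rot: [-0.951, 1.569, -2.594]
contact_force: [0.6, 0.5, -3.0]
grip_width: 44.7
orange 1052 c [576.1 216.  206.4] n [0.072 0.997 0.042] tilt 87.6
nosetop 2997 c [577.8 238.3  46. ] n [-0.144 -0.987  0.067] tilt 86.1
tcp [573.9 197.2 159.7] head -4.2 xaxis [-0.001 -0.001 -1.   ] delta cm [-5.000e-02  1.000e-02 -1.333e+01]
turn rad options [np.float64(0.001), np.float64(-3.14)] q6 0.279
t 18.22 F [-0.1  0.2 -3.4] w 44.7
board 20457 (array([564.4, 269.5]), array([221.6, 200.4]), 85.7)
rail 1542 (array([596.8, 285.6]), array([185.2, 125.4]), 81.8)
nose 3599 (array([582.1, 305.8]), array([96.2, 45.9]), 85.8)
shoulder 3359 (array([578.5, 283.7]), array([160.1,  90.5]), 83.5)
R 3554 (array([580.5, 284.9]), array([54.3, 45.9]), 85.8)
L 45 (array([585.7, 353.4]), array([ 0.8, 42. ]), 85.8)
```

View pics/wrist11.png

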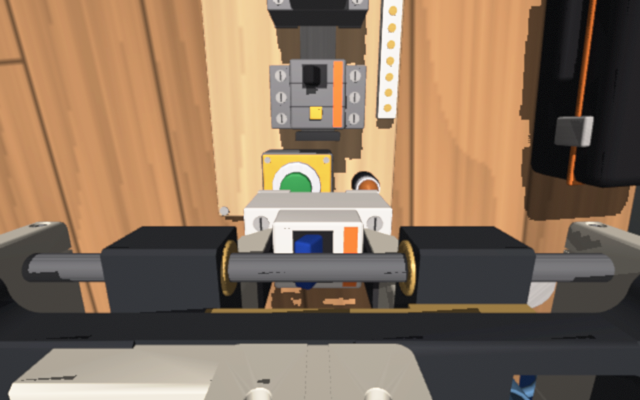

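```bash
python3 -m handwheel '[[[0,0,-2.5,0],[0,0,-4,0],[0,0,-4,0],[1,0,-2.2,0],[1,0,-0.7,0],[0,0,0,0],[0,0,0,0],[0,0,0,0]]]'
python3 - <<'E'
from h import *
out=[]
go(583.8,331,160,-4.3)
m=bot.camera_model('wrist'); p,d=bot.capture('wrist'); save('wrist12',p); W=cloud(m,d); np.savez('wrist12.npz',W=W,p=p,d=d)
k=(d>0)&(abs(W[...,0]-585)<60)&(W[...,1]>335)&(W[...,1]<440)
P=W[k&(W[...,2]>91)&(W[...,2]<99)]; print('L nose',len(P),rect(P) if len(P)>9 else 0)
for c in('scene','side'):
    m=bot.camera_model(c); p,d=bot.capture(c); save(c+'12',p); W=cloud(m,d); np.savez(c+'12.npz',W=W,p=p,d=d)
    u,v=map(int,proj(m,[584,331,100])); out.append(cv2.resize(p[v-45:v+45,u-45:u+45],(400,400),interpolation=cv2.INTER_CUBIC))
save('both12',np.hstack(out))
E
```

```text
time: 18.88
tool_pos: [584.8, 329.4, 140.6]
tcp_rot: [-0.008, 1.57, -1.655]
contact_force: [-0.2, -0.8, -2.5]
grip_width: 44.8
tcp [584.8 329.4 140.6] head -4.4 xaxis [-0.    -0.001 -1.   ] delta cm [-1.94 -0.11 -0.15]
turn rad options [np.float64(-0.001), np.float64(3.141)] q6 0.475
t 18.88 F [-0.2 -0.8 -2.5] w 44.8
L nose 2109 (array([587. , 371.4]), array([35.4, 45.5]), 85.5)
```

View pics/both12.png

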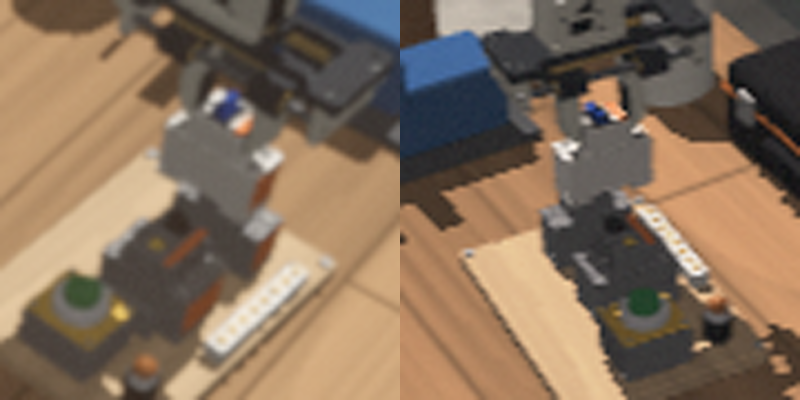

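View pics/wrist12.png

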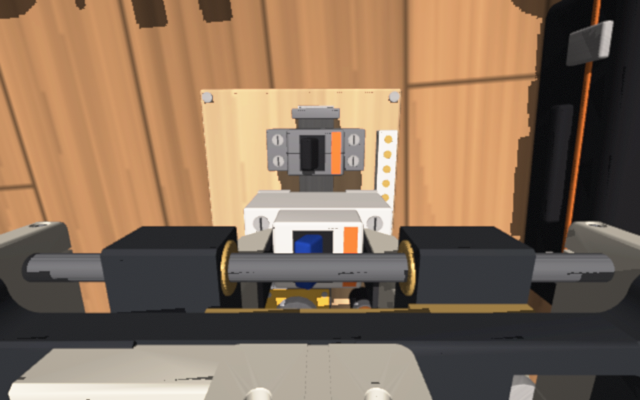

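```bash
python3 - <<'E'
from h import *
h=np.radians(-4.3); ex=np.array([np.cos(h),np.sin(h),0]); ey=np.array([-np.sin(h),np.cos(h),0])
t=np.array([584.8,329.4,0])
for c in('scene','side','wrist'):
    a=np.load(c+'12.npz'); W=a['W']; d=a['d']
    x=(W-t)@ex; y=(W-t)@ey; z=W[...,2]
    # held block: feet z 120.4, block 126..164, nose top 196 (mid=158.4)
    k=(d>0)&(abs(x)<35)&(z>128)&(z<160)&(abs(y)<30)
    yy=y[k]; s=-1 if c!='wrist' else 1
    print(c,'held side y',k.sum(),np.round(np.percentile(yy,[5,25,50,75,95]),1))
    k=(d>0)&(x>25)&(x<60)&(z>128)&(z<160)&(abs(y)<16); print('   +x end',k.sum(),np.round(np.percentile(x[k],[25,50,75]),1) if k.sum()>3 else '')
    for n,y0,y1 in(('R',-90,-12),('L',12,75)):
        k=(d>0)&(abs(x)<40)&(z>92)&(z<99)&(y>y0)&(y<y1)
        if k.sum()>8: 
            print('  ',n,k.sum(),'y',np.round(np.percentile(y[k],[1,3,97,99]),1),'x',np.round(np.percentile(x[k],[2,98]),1))
    # button station side, etc
    k=(d>0)&(abs(x)<40)&(z>30)&(z<60)&(y>-85)&(y<-65)
    print('   R -y side', k.sum(), np.round(np.median(y[k]),1) if k.sum() else '')
for c in('scene','side'):
    a=np.load(c+'0.npz'); d=a['d']; W=cloud(bot.camera_model(c),d)
    x=(W-t)@ex; y=(W-t)@ey; z=W[...,2]
    for n,y0,y1 in(('R',-90,-3),('L',3,75)):
        k=(d>0)&(abs(x)<40)&(z>91)&(z<99)&(y>y0)&(y<y1)
        print(c,n,k.sum(),'y',np.round(np.percentile(y[k],[1,3,97,99]),1),'x',np.round(np.percentile(x[k],[2,98]),1))
    for n,y0 in(('R-yface',-75),('L-yface',21)):
        k=(d>0)&(abs(x)<20)&(z>72)&(z<90)&(abs(y-y0)<7)
        print('   ',n,k.sum(),np.round(np.median(y[k]),1) if k.sum() else '')
E
```

```text
scene held side y 128 [-21.1 -19.5 -18.5 -17.3 -15.4]
   +x end 28 [42.  42.6 43.3]
   R 122 y [-74.1 -73.  -22.2 -19.7] x [-23.2  20.7]
   R -y side 114 -73.1
side held side y 95 [-22.9 -18.8 -16.6 -15.1 -11.6]
   +x end 11 [27.3 31.8 40.5]
   R 72 y [-75.1 -73.8 -21.8 -20.8] x [-21.8  22.3]
   R -y side 58 -70.7
wrist held side y 1244 [18.1 18.2 18.3 18.4 18.6]
   +x end 0 
   L 2109 y [24.6 25.4 59.  59.7] x [-22.7  20.5]
   R -y side 0 
scene R 141 y [-74.6 -73.6 -22.5 -20.9] x [-22.3  20.8]
scene L 74 y [22.3 22.8 57.3 58.9] x [-22.   19.7]
    R-yface 36 -72.7
    L-yface 36 23.4
side R 81 y [-74.5 -71.6 -22.2 -20.6] x [-23.6  22.1]
side L 51 y [20.  20.2 58.4 59. ] x [-22.9  21.2]
    R-yface 26 -71.1
    L-yface 22 22.5
```

Comparing the held part with the neighbours in the same camera frame, it needs about +2.5 mm along the rail and −0.9 mm across it. I'll correct that and lower in stages.

```bash
python3 -m handwheel '[[[0,-0.09,-0.25,0],[0,0,0,0],[2,0,0,0],[2,0,0,0],[1,0,0,0],[0,0,0,0],[0,0,0,0]]]'
python3 - <<'E'
from h import *
go(583.9,331.9,39.7,-4.3); t=bot.get_obs()['tool_pos']
h=np.radians(-4.3); ex=np.array([np.cos(h),np.sin(h),0]); ey=np.array([-np.sin(h),np.cos(h),0])
out=[]
for c in('wrist','scene','side'):
    m=bot.camera_model(c); p,d=bot.capture(c); W=cloud(m,d); x=(W-t)@ex; y=(W-t)@ey; z=W[...,2]
    if c=='wrist': save('wrist13',p)
    else:
        u,v=map(int,proj(m,[584,331,80])); out.append(cv2.resize(p[v-40:v+40,u-40:u+40],(400,400),interpolation=cv2.INTER_CUBIC))
    k=(d>0)&(abs(x)<35)&(z>100)&(z<115)&(abs(y)<25); print(c,'held y',k.sum(),np.round(np.median(y[k]),1) if k.sum() else'')
    k=(d>0)&(abs(x)<40)&(z>92)&(z<99)&(y>19.5)&(y<75); print('   L y',np.round(np.percentile(y[k],[2,98]),1) if k.sum()>5 else '','x',np.round(np.percentile(x[k],[2,98]),1)if k.sum()>5 else '')
    k=(d>0)&(abs(x)<20)&(z>75)&(z<90)&(abs(y+75)<7);print('   R-yface',k.sum(),np.round(np.median(y[k]),1) if k.sum() else '')
save('both13',np.hstack(out))
E
```

```text
time: 19.62
tool_pos: [583.4, 334.1, 90.2]
tcp_rot: [-1.17, 1.57, -2.815]
contact_force: [-0.0, -1.1, -2.2]
grip_width: 44.7
tcp [583.4 334.1  90.2] head -4.2 xaxis [-0.001 -0.    -1.   ] delta cm [5.05 0.07 0.22]
turn rad options [np.float64(0.001), np.float64(-3.141)] q6 0.48
t 19.62 F [-0.  -1.1 -2.2] w 44.7
wrist held y 703 18.4
   L y [20.5 55.3] x [-20.9  22.1]
   R-yface 0 
scene held y 59 -18.4
   L y  x 
   R-yface 31 -77.2
side held y 43 -16.9
   L y  x 
   R-yface 22 -76.1
```

View pics/both13.png

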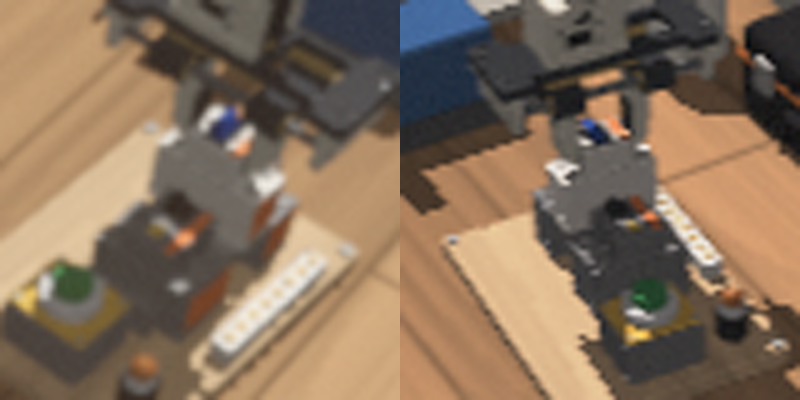

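View pics/wrist13.png

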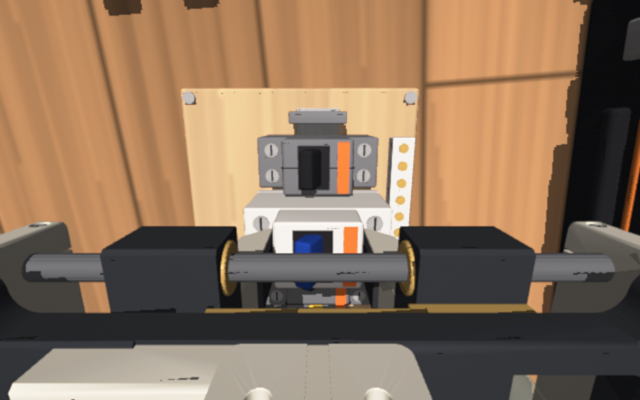

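The pose had settled about 2 mm further along the rail, so all three views now ask for −1.7 mm in y and +0.6 mm in x. There is no contact yet. I'll correct and keep going down.

```bash
python3 -m handwheel '[[[0,0.06,0.17,0],[0,0,0,0],[1,0,0,0],[1,0,0,0],[1,0,0,0],[0,0,0,0],[0,0,0,0]]]'
python3 -m handwheel '[[[0.5,0,0,0],[0.4,0,0,0],[0,0,0,0]]]'
```

```text
time: 20.35
tool_pos: [583.2, 332.1, 58.7]
tcp_rot: [-1.114, 1.568, -2.759]
contact_force: [0.2, -0.5, -3.8]
grip_width: 44.6
time: 20.6
tool_pos: [583.6, 332.3, 50.4]
tcp_rot: [-1.133, 1.57, -2.778]
contact_force: [-0.9, 0.3, -2.6]
grip_width: 44.7
```

```bash
python3 -m handwheel '[[[0.3,0,0,0],[0,0,0,0]]]'
python3 -m handwheel '[[[0.3,0,0,0],[0,0,0,0]]]'
python3 -m handwheel '[[[0.2,0,0,0],[0,0,0,0]]]'
```

```text
time: 20.77
tool_pos: [583.9, 332.3, 47.9]
tcp_rot: [-1.222, 1.57, -2.867]
contact_force: [-0.9, 0.5, -3.1]
grip_width: 44.5
time: 20.93
tool_pos: [583.9, 332.4, 44.9]
tcp_rot: [-1.204, 1.57, -2.849]
contact_force: [-0.1, -0.6, -3.4]
grip_width: 44.8
time: 21.1
tool_pos: [583.9, 332.4, 43.0]
tcp_rot: [-1.181, 1.57, -2.826]
contact_force: [0.6, -0.5, -3.5]
grip_width: 44.8
```

Feet are past the rail's top edge (z < 45.7) with no contact force, so the slot is over the rail.

```bash
python3 -m handwheel '[[[0.2,0,0,0],[0,0,0,0]]]'
python3 -m handwheel '[[[0.2,0,0,0],[0,0,0,0]]]'
python3 -m handwheel '[[[0.2,0,0,0],[0,0,0,0]]]'
```

```text
time: 21.27
tool_pos: [583.9, 332.4, 41.0]
tcp_rot: [-1.253, 1.57, -2.898]
contact_force: [0.1, 0.1, -2.6]
grip_width: 44.5
time: 21.43
tool_pos: [584.3, 332.6, 39.8]
tcp_rot: [2.132, 1.57, 0.488]
contact_force: [-0.6, 0.4, 0.4]
grip_width: 44.5
time: 21.6
tool_pos: [584.4, 332.6, 39.8]
tcp_rot: [2.073, 1.569, 0.428]
contact_force: [-3.5, -2.8, 11.0]
grip_width: 44.7
```

It seats at z=39.8, against 39.7 expected for home. One firm push, then release and rise.

```bash
python3 -m handwheel '[[[0.15,0,0,0],[0,0,0,0],[-0.3,0,0,0],[0,0,0,0]]]'
python3 -m handwheel '[[[0,0,0,0],[0,0,0,0],[0,0,0,0],[0,0,0,0],[0,0,0,0],[0,0,0,0]]]' 1
python3 -m handwheel '[[[-2,0,0,0],[-4,0,0,0],[-4,0,0,0],[-4,0,0,0],[0,0,3,0],[0,0,4,0],[0,0,3,0],[0,0,0,0]]]'
python3 - <<'E'
from h import *
h=np.radians(-4.3); ex=np.array([np.cos(h),np.sin(h),0]); ey=np.array([-np.sin(h),np.cos(h),0]); t=np.array([584,332,0])
out=[]
for c in('wrist','scene','side'):
    m=bot.camera_model(c); p,d=bot.capture(c); W=cloud(m,d); x=(W-t)@ex; y=(W-t)@ey; z=W[...,2]
    if c=='wrist': save('wrist14',p)
    else:
        u,v=map(int,proj(m,[584,300,60])); out.append(cv2.resize(p[v-45:v+45,u-45:u+45],(400,400),interpolation=cv2.INTER_CUBIC))
    for n,y0,y1 in(('R',-72,-24),('S',-14,14),('L',24,56)):
        k=(d>0)&(abs(x)<20)&(z>85)&(z<101)&(y>y0)&(y<y1); 
        s=(d>0)&(abs(x)>26)&(abs(x)<40)&(z>60)&(z<80)&(y>y0)&(y<y1)
        print(c,n,'nose z',k.sum(),np.round(np.median(z[k]),1) if k.any() else '','shoulder z',s.sum(),np.round(np.median(z[s]),1) if s.any() else '')
    k=(d>0)&(abs(x)<30)&(z>92)&(z<99)&(abs(y)<21); P=W[k]; print(rect(P) if len(P)>9 else '')
save('both14',np.hstack(out)); go(554.7,206.5,100,-4.3)
E
```

```text
time: 21.93
tool_pos: [584.5, 332.6, 39.7]
tcp_rot: [2.061, 1.569, 0.416]
contact_force: [1.8, -0.8, 14.4]
grip_width: 44.9
time: 22.43
tool_pos: [584.0, 332.4, 38.6]
tcp_rot: [-1.338, 1.571, -2.983]
contact_force: [-0.2, -0.5, -0.7]
grip_width: 79.7
time: 23.1
tool_pos: [576.6, 227.6, 179.3]
tcp_rot: [0.116, 1.569, -1.532]
contact_force: [0.2, -0.3, 0.7]
grip_width: 91.7
wrist R nose z 2241 96.6 shoulder z 1462 70.6
wrist S nose z 1243 96.6 shoulder z 951 70.6
wrist L nose z 1620 96.5 shoulder z 1206 70.5
(array([585.4, 330.8]), array([38.7, 45.4]), 85.5)
scene R nose z 110 94.9 shoulder z 59 68.5
scene S nose z 48 94.8 shoulder z 27 69.0
scene L nose z 33 94.1 shoulder z 36 68.0
(array([585.6, 332.9]), array([38.2, 45.4]), 86.1)
side R nose z 68 96.1 shoulder z 36 70.8
side S nose z 36 95.7 shoulder z 17 70.8
side L nose z 38 95.5 shoulder z 17 69.6
(array([586. , 332.9]), array([39.3, 43.7]), 80.0)
tcp [576.8 232.8 179. ] head -4.3 xaxis [ 0.     0.001 -1.   ] delta cm [ 7.9  -2.01  2.79]
turn rad options [np.float64(0.0), np.float64(-3.141)] q6 0.335
t 23.25 F [ 0.  -0.5  0.3] w 91.3
```

View pics/both14.png

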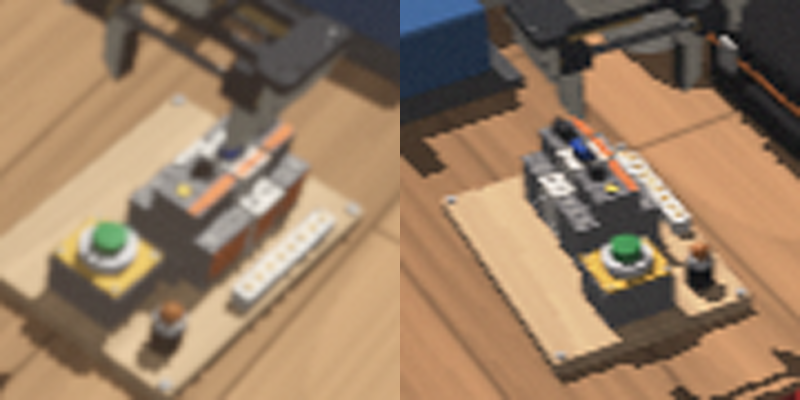

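View pics/wrist14.png

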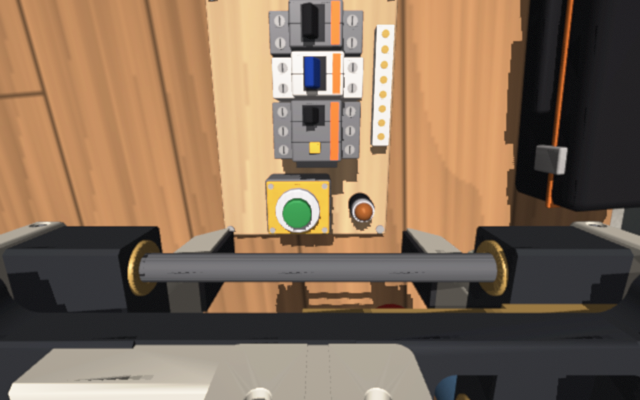

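The spare sits in the gap at (316,73) in the wrist view, orange side matching its neighbours. Its nose and shoulder heights equal theirs within about 1 mm in every camera. Next is the button: locate it, shut the fingers and go above it.

```bash
python3 -m handwheel '[[[0,0,0,0],[0,0,0,0],[0,0,0,0],[0,0,0,0],[0,0,0,0],[0,0,0,0],[0,0,0,0],[0,0,0,0]]]' 0
python3 - <<'E'
from h import *
for c in('wrist','scene','side'):
    m=bot.camera_model(c); p,d=bot.capture(c); W=cloud(m,d); q=p.astype(int)
    g=(q[...,1]>q[...,0]+30)&(q[...,1]>q[...,2]+20)&(abs(W[...,0]-555)<30)&(abs(W[...,1]-206)<30)&(W[...,2]>82)&(d>0)
    P=W[g]; print(c,g.sum(),np.round(cv2.minEnclosingCircle(P[:,:2].astype(np.float32)),1) if 0 else rect(P), np.round(np.median(P,0),1))
go(555,206.5,100,-4.3)
E
```

```text
time: 23.92
tool_pos: [576.6, 232.8, 178.8]
tcp_rot: [2.693, 1.571, 1.048]
contact_force: [-1.1, -0.2, 0.2]
grip_width: 43.0
wrist 648 (array([555.1, 207.2]), array([28.2, 27.8]), 84.1) [555.2 207.8  86.7]
scene 33 (array([554.4, 206.1]), array([21. , 24.7]), 32.9) [555.5 205.8  84.2]
side 25 (array([553.7, 205.5]), array([23.5, 20. ]), 60.3) [551.7 203.6  86.8]
tcp [576.6 232.7 178.8] head -4.2 xaxis [ 0.  0. -1.] delta cm [ 7.88 -1.97  2.77]
turn rad options [np.float64(0.001), np.float64(-3.141)] q6 0.334
t 24.07 F [-0.4 -0.3 -0.7] w 31.2
```

```bash
python3 -m handwheel '[[[0,-1.97,2.7,0],[0,0,0,0],[2,0,0,0],[3,0,0,0],[3,0,0,0],[2.5,0,0,0],[0,0,0,0],[0,0,0,0]]]'
python3 - <<'E'
from h import *
go(555,207,52,-4.3)
p,d=bot.capture('wrist'); save('wrist15',p)
out=[]
for c in('scene','side'):
    m=bot.camera_model(c); p,d=bot.capture(c)
    u,v=map(int,proj(m,[555,207,90])); out.append(cv2.resize(p[v-35:v+35,u-35:u+35],(400,400),interpolation=cv2.INTER_CUBIC))
save('both15',np.hstack(out))
E
```

```text
time: 24.73
tool_pos: [554.5, 207.1, 73.3]
tcp_rot: [-1.289, 1.568, -2.933]
contact_force: [0.1, 0.1, 1.4]
grip_width: 0.4
tcp [554.5 207.1  73.3] head -4.2 xaxis [-0.002 -0.    -1.   ] delta cm [2.13 0.06 0.  ]
turn rad options [np.float64(0.001), np.float64(-3.141)] q6 0.302
t 24.73 F [0.1 0.1 1.4] w 0.4
```

View pics/both15.png

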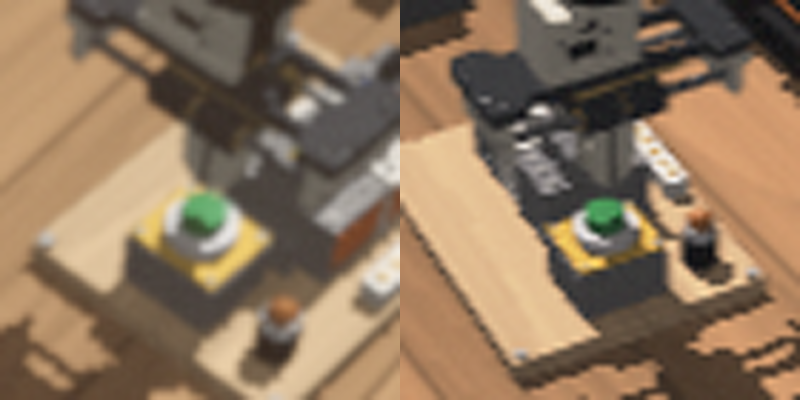

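The shut fingers are centred a little above the green button at (205,212) in the left crop. I'll lower to contact.

```bash
python3 -m handwheel '[[[1,0.04,0,0],[0.5,0,0,0],[0,0,0,0]]]'
python3 -m handwheel '[[[0.4,0,0,0],[0,0,0,0]]]'
python3 -m handwheel '[[[0.3,0,0,0],[0,0,0,0]]]'
```

```text
time: 25.13
tool_pos: [554.7, 207.0, 57.9]
tcp_rot: [-1.288, 1.569, -2.933]
contact_force: [-0.4, 0.3, -0.4]
grip_width: 0.4
time: 25.3
tool_pos: [555.1, 207.1, 54.2]
tcp_rot: [-1.309, 1.57, -2.954]
contact_force: [-0.6, -0.0, -0.1]
grip_width: 0.1
time: 25.47
tool_pos: [555.2, 207.2, 51.3]
tcp_rot: [-1.406, 1.57, -3.051]
contact_force: [-1.3, -0.2, -1.4]
grip_width: 0.8
```

```bash
python3 -m handwheel '[[[0.3,0,0,0],[0,0,0,0]]]'
python3 -m handwheel '[[[0.3,0,0,0],[0,0,0,0]]]'
python3 -m handwheel '[[[0.3,0,0,0],[0,0,0,0]]]'
```

```text
time: 25.63
tool_pos: [555.2, 207.1, 48.3]
tcp_rot: [-1.342, 1.57, -2.987]
contact_force: [-0.1, 1.5, 0.1]
grip_width: 0.5
time: 25.8
tool_pos: [555.6, 207.3, 45.7]
tcp_rot: [2.054, 1.57, 0.41]
contact_force: [0.1, 0.1, 2.7]
grip_width: 0.3
time: 25.97
tool_pos: [555.7, 207.3, 42.9]
tcp_rot: [1.979, 1.57, 0.334]
contact_force: [-1.0, 0.4, 4.2]
grip_width: 0.6
```

```bash
python3 -m handwheel '[[[0.3,0,0,0],[0,0,0,0]]]'
python3 -m handwheel '[[[0.3,0,0,0],[0,0,0,0]]]'
python3 -m handwheel '[[[0.1,0,0,0],[0,0,0,0],[0,0,0,0],[0,0,0,0]]]'
```

```text
time: 26.13
tool_pos: [555.7, 207.3, 40.2]
tcp_rot: [1.927, 1.57, 0.282]
contact_force: [-0.6, 0.3, 6.3]
grip_width: 0.5
time: 26.3
tool_pos: [555.9, 207.3, 39.8]
tcp_rot: [1.829, 1.569, 0.184]
contact_force: [-6.0, -2.3, 21.3]
grip_width: 0.6
time: 26.63
tool_pos: [555.9, 207.4, 39.7]
tcp_rot: [1.826, 1.568, 0.181]
contact_force: [-8.5, -2.6, 28.4]
grip_width: -0.0
```

It is on its end stop: force rises while z stays at 39.7. I'll hold to make about a second, then let go straight up. No captures while it is held, so the timing stays clean.

```bash
python3 -m handwheel '[[[-0.1,0,0,0],[0,0,0,0],[0,0,0,0],[0,0,0,0],[0,0,0,0],[0,0,0,0],[0,0,0,0],[0,0,0,0]]]'
python3 -m handwheel '[[[-1.5,0,0,0],[-3,0,0,0],[-4,0,0,0],[-4,0,0,0],[-4,0,2,0],[0,0,3,0],[0,0,3,0],[0,0,0,0]]]'
python3 - <<'E'
from h import *
h=np.radians(-4.3); ex=np.array([np.cos(h),np.sin(h),0]); ey=np.array([-np.sin(h),np.cos(h),0]); t=np.array([584,332,0])
for c in('wrist','scene','side'):
    m=bot.camera_model(c); p,d=bot.capture(c); W=cloud(m,d); x=(W-t)@ex; y=(W-t)@ey; z=W[...,2]; q=p.astype(int)
    save(c+'16',p)
    g=(q[...,1]>q[...,0]+30)&(q[...,1]>q[...,2]+20)&(abs(W[...,0]-555)<30)&(abs(W[...,1]-206)<30)&(W[...,2]>70)&(d>0)
    print(c,'green z',np.round(np.percentile(z[g],[50,90]),1) if g.any() else '')
    for n,y0,y1 in(('R',-72,-24),('S',-14,14),('L',24,56)):
        k=(d>0)&(abs(x)<20)&(z>85)&(z<101)&(y>y0)&(y<y1)
        print('  ',n,k.sum(),np.round(np.median(z[k]),1) if k.any() else '')
o=bot.get_obs(); print(o['time'],o['tool_pos'],o['contact_force'])
E
```

```text
time: 27.3
tool_pos: [555.9, 207.3, 39.8]
tcp_rot: [1.83, 1.568, 0.186]
contact_force: [-6.0, -2.7, 21.6]
grip_width: 0.2
time: 27.97
tool_pos: [549.5, 124.6, 199.6]
tcp_rot: [0.414, 1.569, -1.233]
contact_force: [0.7, 0.3, 0.1]
grip_width: 0.6
wrist green z [86.7 87.6]
   R 1789 96.5
   S 0 
   L 0 
scene green z [85.  87.9]
   R 116 94.5
   S 54 94.5
   L 57 95.3
side green z [86.5 88.2]
   R 78 95.5
   S 37 97.0
   L 24 95.2
28.1167 [549.44320692 128.85098826 198.73769528] [ 0.89830329 -0.87657221  0.26334919]
```

View pics/scene16.png

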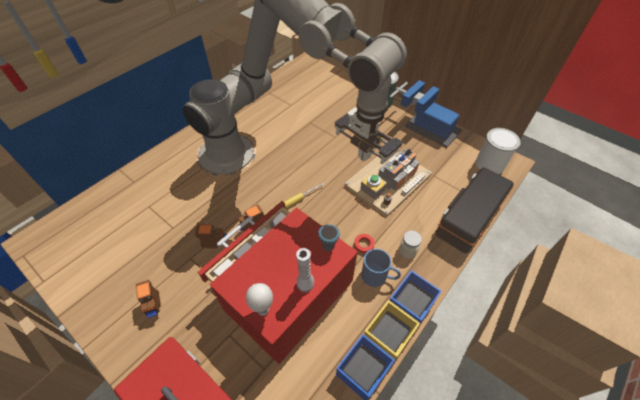

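View pics/wrist16.png

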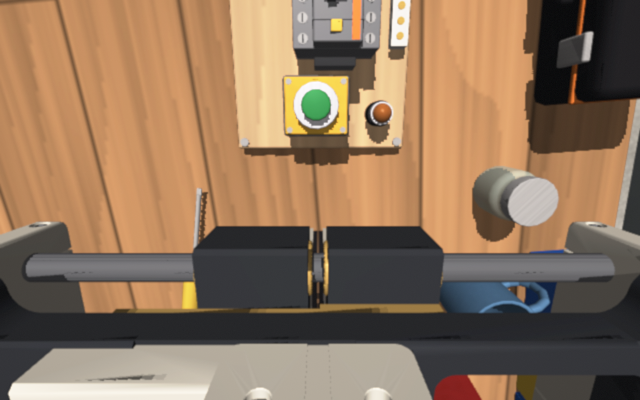

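The button is back at rest: green top at 86–87 mm, at (316,104) in the wrist view. The spare sits level between its neighbours, and the bulb, torch, cup, mug, tape, jar and screwdriver are where they were. I'll let the arm settle, then hand in.

```bash
python3 -m handwheel '[[[0,0,0,0],[0,0,0,0],[0,0,0,0]]]'
python3 - <<'E'
from h import *
print(bot.close_job())
E
```

```text
time: 28.37
tool_pos: [549.5, 129.7, 198.7]
tcp_rot: [-1.798, 1.57, 2.842]
contact_force: [0.2, -0.0, -0.2]
grip_width: 0.5
the job is handed in; nothing more can be done
None
```

The spare breaker is on the rail in the gap, face up and fully home, with its orange end away from the robot. I then pressed the green test button to its stop, held it for about 1.1 s and let go. I handed the job in at 28.4 s with the robot touching nothing.

**How it went:** The tool cannot tilt, so I set the breaker down on clear counter and tipped it over its back edge onto its feet. I then gripped it again by the nose and lowered it onto the rail.

**Last checks:**
- **Breaker:** it bottomed at the expected height, 39.8 against 39.7 mm reported. Its top came within about 2 mm of both neighbours' in the scene and side cameras.
- **Button:** its top is back at about 86–87 mm.
- **Everything else:** by eye in the last scene picture, the bystanders and the brown look-alikes are where they were. I did not measure them.

**What disagreed:**
- **First grasp missed:** the real finger tips sit about 35–39 mm behind the reported TCP. I worked this out from the pictures and corrected for it.
- **Bay position:** the cameras differed by about 2 mm along the rail. I settled it by comparing the held part with its neighbours in the same view.
- **Final view:** the spare was outside the wrist camera's last picture, so only the scene and side cameras confirm it after the button press.

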